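# Free a block held by one left-hand and one right-hand screw clamp

### The job

The slide block is held on its fixture plate by two screw clamps that look alike, one with a left-hand thread and one with a right-hand thread, unmarked: feel which way each T-bar knob gives and open both clamps about a quarter turn, before the block is moved. Then draw the block out forward from under the straps and lay it flat on the bare desk, let go of it, then set it flat on the floor of its tray, wholly between the two rails and in line with them (they leave no room for fingers along its sides). Leave the clamps open and the loose things round about undisturbed.

Things in the scene. Friction and masses are not known exactly. Their poses are not given: they have to be found in the camera images.
- fixture: fixed dark steel plate 110 (x) x 190 (y) x 10, on the left or right of the desk; origin: middle of its underside, z up; its -x side is the front, towards the robot, yaw at most 0.3 rad. The screw axes of the clamps stand at x +17, y +44 and -44, either clamp on either side; a stop 12 high stands behind the block
- knob_a_grip (a point): black T-bar knob on a vertical screw, bar 44 x 10 x 20 high; point: bar's centre on the screw axis, 64.5 above the desk; x along the bar (at the start along the fixture's x), z up. It turns about z and does not rise. Starts tight: a rigid stop the tightening way; the loosening way it gives against 0.12 N m friction, to a stop at 1.6 rad. Thread hand differs between the two clamps and is not marked
- strap_a_mid (a point): middle of the same clamp's steel strap (14 x 54 x 10, along the fixture's y, a 5 thick toe hanging from each end), on the screw axis below the knob, 35 above the desk when tight. It rises 4.5 mm per radian that the knob is loosened and stays put. Its toe stands in a groove of the block; risen 4 or more it lets the block slide out forward
- knob_b_grip (a point): black T-bar knob on a vertical screw, bar 44 x 10 x 20 high; point: bar's centre on the screw axis, 64.5 above the desk; x along the bar (at the start along the fixture's x), z up. It turns about z and does not rise. Starts tight: a rigid stop the tightening way; the loosening way it gives against 0.12 N m friction, to a stop at 1.6 rad. Thread hand differs between the two clamps and is not marked
- strap_b_mid (a point): middle of the same clamp's steel strap (14 x 54 x 10, along the fixture's y, a 5 thick toe hanging from each end), on the screw axis below the knob, 35 above the desk when tight. It rises 4.5 mm per radian that the knob is loosened and stays put. Its toe stands in a groove of the block; risen 4 or more it lets the block slide out forward
- block_center (a point): loose aluminium block, 0.15 to 0.28 kg: body 60 (x) x 30 (y) x 28 high, flange 42 wide, 10 high along its foot; point: its centre, 14 above its underside; x along its length. Starts on the plate, in line with it, held by the toes in flange grooves 17 behind its centre. Straps up, it slides to the fixture's -x and is clear of the toes after 25 mm. Its front half can be gripped across the 30
- tray_floor (a point): fixed grey tray on the other side of the desk, yaw at most 0.3 rad: floor 150 (x) x 73 (y) x 6, two rails along x, 100 long, 10 thick, 28 above the floor, 49 apart inside, ends open; point: middle of the floor's upper face; x along the rails. 9 remains between the block's body and a rail, too little for a finger. The desk between fixture and tray, 0.5 ahead of the robot, is bare
- heat_sink: bare finned heat sink, 45 x 45 x 23, bystander at the back between fixture and tray; origin at the middle of its underside
- screwdriver: small screwdriver lying at the back right, 15 x 135 x 14, bystander; origin at the middle of its underside
- battery: 9 V block battery lying at the back left, 27 x 50 x 18, bystander; origin at the middle of its underside
- block: the slide block itself; origin at the middle of its underside, axes as for its centre
Things that resemble listed ones, but are neither listed nor needed, are in the scene too. What is shaped like the block but turquoise is not meant.

How it is judged:
By the outcome, as a careful person would: the job done as asked, in the order asked, and still so for the second after the job is handed in, with the robot touching nothing.
It also fails if it takes over 72 s, if anything falls off the work surface, if the arm or the gripper's body presses on something with over 40 N, if the wrist force passes 120 N, or if a joint passes its speed limit or range.

### The arm

A 7-joint arm with a two-finger parallel gripper is mounted at the origin on a cart in front of the work surface, level with it; the furniture and walls round the work are solid. World frame = base frame: x ahead of the robot, y to its left, z up, the work surface at z = 0. Lengths are in m, angles in rad, forces in N, time in s.
With the tool pointing down it reaches from about 0.35 to 0.9 m from the base axis. Payload 19.9 kg.
Tool frame: the origin (TCP) lies on the centre line of the jaws, within the pads' length; the fingertips stand 25 mm ahead of it and the grasp point (between the pads) lies 6 mm ahead of it (robot.tips_ahead is the distance from the TCP to the fingertips, in m); y points along the fingers, x is the direction in which the jaws open and shut, and the axes are right-handed (so a half turn about y gives the same grasp; the last joint's range is limited). The gripper opens to 85 mm and grips with 20 to 120 N. Pads are 22 mm wide; open, the fingers measure 114 mm over their backs; the gripper's body (76 mm by 85 mm) begins 54 mm behind the grasp point. The pads swing forward as they close: fully open they stand 13 mm farther back than shut.
Start: joints at [1.151, 0.417, -0.01, 1.614, 0.005, 1.111, -0.053], TCP at [0.231, -0.581, 0.256] pointing down, gripper open.
Joint ranges: [-2.81, 2.81], [-0.39, 2.02], [-1.27, 1.25], [0.06, 2.57], [-1.19, 4.33], [0.19, 2], [-2.82, 2.82]. Speed limits (rad/s): [1.89, 1.89, 2.39, 2.39, 3.01, 3.01, 3.01].

### API

Orientations are given as a unit quaternion [w, x, y, z].
In Python, from workcell import robot gives the robot as it stands.
- The arm moves only by the tool move_arm, never from a script. Its argument "rows" is a list of rows, each an object with "dp": the shift along the tool's x, y, z in cm, a list of three; "turn": the turn, a rotation vector about the tool's x, y, z in degrees, a list of three; "hand": the finger opening in cm, from 0 to 8.54. In form: [{"dp": [dx, dy, dz], "turn": [rx, ry, rz], "hand": hand}, ...]. A call has 1 to 8 rows; each row is the pose to reach, as a shift and turn from the pose commanded when the call began, along the tool's axes at that moment; what a row does not reach only later rows make up. A row lasts 1/10 s, in which the tool goes at most 50 mm and 8.59 degrees, less where a joint would pass 70% of its speed; a pose out of reach is approached as far as the arm can. A call with a gripper value outside its range is refused whole. The fingers move at their own pace and stop on an object; "squeeze" is the grip in N (left out, the last holds). Time passes only in rows, so rows that repeat a pose let the fingers close. It gives the time, the measured TCP pose, the force and the opening at its end, in the units of the state.
- robot.read_state(): the state, without advancing time (a new reading comes with each control period).
- robot.get_image(name): name is "scene" or "side" or "wrist"; returns the picture (480x640x3 uint8, red, green, blue); there is no depth.
- robot.camera_params(name): a dict with "K" (3x3 intrinsics, pixels), "k1" (the pictures are not rectified: a ray, as slopes to the right and down, at radius r is drawn at 1 + k1 r^2 times it, then the intrinsics apply), "R" (3x3) and "t" (3): a world point X has camera coordinates R X + t; the wrist camera has in their place "hand_eye" (4x4, takes a point from camera to tool coordinates, whose origin is the TCP and whose axes are the tool frame's). Camera axes: x right, y down, z forward; pixel columns grow to the right and rows downward; lengths in m; the calibration is good to about 2 mm. A picture is of the moment at which its call begins: read the wrist's pose just before it. camera_params takes no time and is no camera call.
- robot.job_done(): hands the job in, once; it reports no verdict.
Trained networks look in the newest picture that a camera, given by its name, has taken for a name from the list of things; names that differ only in an ending like _2 or _b are one class to them, and where a whole thing is asked for, a point or a joint stands for the part that bears it (a point fixed in the world has none). Each returns a list of dicts, best first, with "score" (0 to 1); they miss things now and then, are a little off and sometimes report something else, mostly with a low value. They report only what shows in the picture. A call takes as long as a camera call. They do not tell look-alikes from the thing itself.
- robot.look_for(thing, camera): "pixel" ([column, row] in pixels, amid what is visible of it).
- robot.outline_of(thing, camera): "pixels" (480x640 bool, what is visible of it) and "pixel" ([column, row] in pixels, amid what is visible of it).
- robot.mark_of(thing, camera): "pixel" ([column, row] in pixels: a listed point, or the origin of a listed thing).
The state is a dict: "clock": time; "joints": joint angles; "joint_velocities": joint speeds; "tau": joint torques, N m; "ee_pos": TCP position; "tcp_rot": TCP orientation; "wrist_force": force on the tool from outside, world axes, zero at the start; "ft_torque": the same for the moment, N m; "width": finger opening in m.
Only numpy, scipy, OpenCV 4.12 (cv2) and the standard library are available. Lean on these libraries where they do the work, as an engineer would, in place of code of your own. Each camera call takes 0.05 s, during which the arm holds its last target.

## Working session

There is one attempt and no reset: what is moved stays moved. The work goes in short steps, Python scripts to look and compute and a tool call to move; the robot and the scene stay as the last step left them, time stands still between calls to the robot, and variables do not carry over. Pictures are saved under pics/ and viewed, and the job is handed in when it is done.

Besides the shell and the picture viewer there is one more tool, called by a JSON object that holds its "name" and its "arguments". move_arm: Moves the arm, as the interface text tells. Its arguments: {"type":"object","properties":{"rows":{"type":"array"},"squeeze":{"type":"number"}},"required":["rows"]}

```bash
ls; mkdir -p pics; python3 - <<'E'
from workcell import robot
import cv2
print(robot.read_state())
for n in("scene","side","wrist"):
    im=robot.get_image(n); cv2.imwrite(f"pics/{n}0.png",im[:,:,::-1])
    p=robot.camera_params(n); print(n,{k:(v.tolist() if hasattr(v,'tolist') else v) for k,v in p.items()})
print(robot.tips_ahead)
E
```

```text
pics
{'clock': 0.0, 'joints': array([ 1.15152379,  0.41796171, -0.01029607,  1.61412752,  0.00466232,
        1.11069469, -0.05298843]), 'joint_velocities': array([-7.90064070e-04,  1.15088613e-03, -1.58012652e-07, -4.76994620e-04,
        1.62675696e-04, -1.35195541e-03, -4.81209232e-04]), 'tau': array([ 1.35220060e-03, -8.64430833e+01,  6.79533239e-01, -4.34902132e+01,
        1.91245589e-02,  7.55298097e-03,  2.99750479e-05]), 'ee_pos': array([ 0.23042192, -0.58065812,  0.25568753]), 'tcp_rot': array([ 0.58520339, -0.58477409,  0.39757786, -0.39687291]), 'wrist_force': array([0.69364588, 0.31595693, 0.05103874]), 'ft_torque': array([0.00821611, 0.00780412, 0.02141377]), 'width': 0.08516988846644373}
scene {'K': [[507.4779158934799, 0.0, 316.83138479489264], [0.0, 507.4779158934799, 243.8905416011971], [0.0, 0.0, 1.0]], 'k1': -0.028879579162704644, 'R': [[-0.6387288049146899, -0.7693276539631179, 0.012667857745385683], [-0.3812484433298256, 0.30214226170574104, -0.8737045714370072], [0.6683375930103268, -0.5628898778082125, -0.4862919362175548]], 't': [0.3313048976786352, 0.2728569
[... 215 characters left out ...]
22881090457086, 0.020379159257079144], [-0.04607628048470825, 0.40715688138944844, -0.9121952917626317], [0.05302828984949858, -0.9108806513048653, -0.4092486280417584]], 't': [0.5570539282062714, 0.10786150188747758, 1.1378336121591264]}
wrist {'K': [[428.0999291306254, 0.0, 326.8945943748799], [0.0, 428.0999291306254, 237.9981620229745], [0.0, 0.0, 1.0]], 'k1': -0.10229416939437709, 'hand_eye': [[0.9999998332364529, -0.0005703734421525431, 9.056048361847986e-05, 6.854077084739174e-05], [-0.0002488421730562215, -0.2840450492495829, 0.9588109031891394, -0.11793290516844507], [-0.0005211570181957384, -0.9588107658297007, -0.28404514381419005, 0.07211117154109296], [0.0, 0.0, 0.0, 1.0]]}
0.025
```

View images.

View pics/scene0.png

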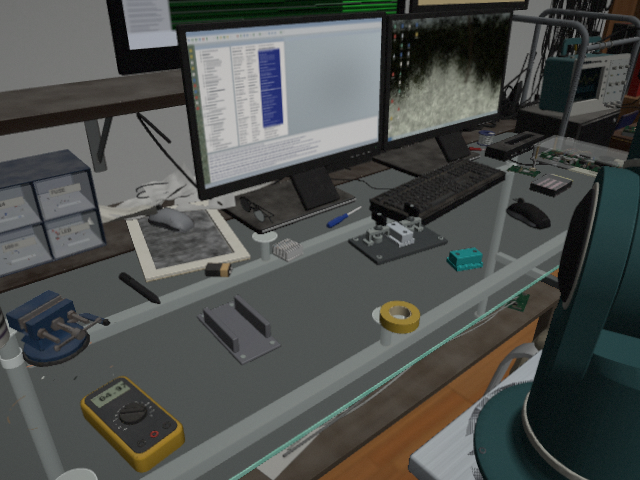

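View pics/side0.png

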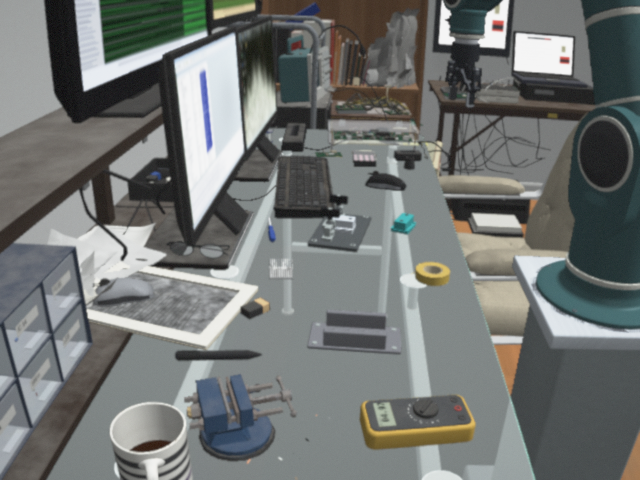

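View pics/wrist0.png

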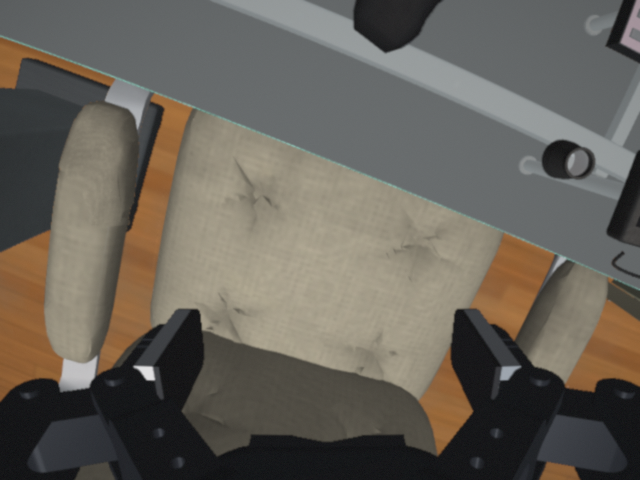

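```bash
cat > h.py <<'E'
import numpy as np, cv2
from workcell import robot
from scipy.spatial.transform import Rotation as Rn
def tool(s=None):
    s=s or robot.read_state(); q=s["tcp_rot"]
    return Rn.from_quat([q[1],q[2],q[3],q[0]]).as_matrix(), np.array(s["ee_pos"])
def cam(n,s=None):
    p=robot.camera_params(n)
    if "R" in p: return p["K"],p["k1"],np.array(p["R"]),np.array(p["t"])
    H=np.array(p["hand_eye"]); R,t=tool(s)
    T=np.eye(4);T[:3,:3]=R;T[:3,3]=t
    I=np.linalg.inv(T@H); return p["K"],p["k1"],I[:3,:3],I[:3,3]
def ray(px,c):
    K,k1,R,t=c; K=np.array(K)
    u=cv2.undistortPoints(np.array([[px]],float),K,np.array([k1,0,0,0]))[0,0]
    d=R.T@np.array([u[0],u[1],1]); return -R.T@t, d/np.linalg.norm(d)
def atz(px,c,z):
    o,d=ray(px,c); return o+d*(z-o[2])/d[2]
def proj(X,c):
    K,k1,R,t=c; return cv2.projectPoints(np.array(X,float).reshape(-1,1,3),cv2.Rodrigues(R)[0],t,np.array(K),np.array([k1,0,0,0]))[0][:,0]
def tri(rs):
    A=np.zeros((3,3));b=np.zeros(3)
    for o,d in rs:
        P=np.eye(3)-np.outer(d,d);A+=P;b+=P@o
    X=np.linalg.solve(A,b); return X,[np.linalg.norm((np.eye(3)-np.outer(d,d))@(X-o)) for o,d in rs]
E
python3 - <<'E'
from h import *
Z=dict(fixture=0,knob_a_grip=.0645,strap_a_mid=.035,block_center=.024,block=.01,tray_floor=.006,heat_sink=0,screwdriver=0,battery=0)
for n in("scene","side"):
    robot.get_image(n)
    for k,z in Z.items():
        for r in robot.mark_of(k,n)[:4]:
            print(n,k,round(r["score"],2),np.round(r["pixel"],1),np.round(atz(r["pixel"],cam(n),z),4))
print(robot.read_state()["clock"])
E
```

```text
scene fixture 0.66 [397.9 243.3] [ 0.5294 -0.2394  0.    ]
scene knob_a_grip 0.67 [375.2 220. ] [ 0.5521 -0.1856  0.0645]
scene knob_a_grip 0.4 [399.1 232.2] [ 0.4835 -0.184   0.0645]
scene strap_a_mid 0.46 [375.3 229.7] [ 0.5596 -0.1965  0.035 ]
scene block_center 0.97 [398.8 234.3] [ 0.5273 -0.2368  0.024 ]
scene block_center 0.86 [462.4 255.8] [ 0.3848 -0.2689  0.024 ]
scene block 0.81 [464.5 262.6] [ 0.3788 -0.2712  0.01  ]
scene block 0.66 [399.8 240.5] [ 0.5236 -0.2378  0.01  ]
scene tray_floor 0.9 [233.8 325.3] [0.5008 0.1945 0.006 ]
scene heat_sink 0.72 [290.3 254.8] [ 0.6359 -0.0253  0.    ]
scene heat_sink 0.23 [218.3 274.9] [0.6612 0.1315 0.    ]
scene screwdriver 0.46 [343.2 219.9] [ 0.6888 -0.2227  0.    ]
scene battery 0.64 [377.9 228.7] [ 0.6055 -0.255   0.    ]
scene battery 0.63 [218.5 273.9] [0.6642 0.1294 0.    ]
scene battery 0.51 [397.3 233.3] [ 0.5621 -0.2733  0.    ]
side fixture 0.6 [337.8 230.8] [ 0.539  -0.2463  0.    ]
side knob_a_grip 0.28 [259.1 312.8] [0.642  0.2361 0.0645]
side strap_a_mid 0.68 [326.  225.3] [ 0.5638 -0.193   0.035 ]
side block_center 0.74 [401.9 223.9] [ 0.3929 -0.2475  0.024 ]
side block_center 0.67 [339.9 219.3] [ 0.5354 -0.2582  0.024 ]
side block 0.61 [344.1 228. ] [ 0.5247 -0.241   0.01  ]
side tray_floor 0.74 [355.  331.1] [0.4918 0.1824 0.006 ]
side heat_sink 0.94 [278.3 279.7] [0.6435 0.0052 0.    ]
side heat_sink 0.66 [331.4 210.3] [ 0.5606 -0.3734  0.    ]
side screwdriver 0.18 [342.9 227.7] [ 0.528  -0.2659  0.    ]
side battery 0.71 [257.  310.9] [0.6654 0.1253 0.    ]
1.15
```

```bash
cat >> h.py <<'E'
def goal(pos,yaw,s=None):
    """tool down; tool z horizontal at world angle yaw. prints dp cm, turn deg"""
    R,t=tool(s); z=np.array([np.cos(yaw),np.sin(yaw),0]); y=np.array([0,0,-1.]); x=np.cross(y,z)
    G=np.column_stack([x,y,z]); 
    return np.round(R.T@(np.array(pos)-t)*100,2), np.round(np.degrees(Rn.from_matrix(R.T@G).as_rotvec()),2)
E
python3 - <<'E'
from h import *
R,t=tool();print(R.round(3),t)
for y in (0,.0): print(goal([.40,-.24,.27],y))
E
```

```text
[[ 0.369 -0.     0.929]
 [-0.929  0.     0.369]
 [-0.    -1.    -0.   ]] [ 0.23052161 -0.58089442  0.25625308]
(array([-25.43,  -1.37,  28.33]), array([ 0.000e+00,  2.165e+01, -1.000e-02]))
(array([-25.43,  -1.37,  28.33]), array([ 0.000e+00,  2.165e+01, -1.000e-02]))
```

```bash
python3 - <<'E'
from h import *
print(goal([.49,-.22,.26],0))
E
```

```text
(array([-23.97,  -0.37,  37.43]), array([ 0.000e+00,  2.165e+01, -1.000e-02]))
```

{"name": "move_arm", "arguments": {"rows": [{"dp":[-24,-0.4,37.4],"turn":[0,21.65,0],"hand":4},{"dp":[-24,-0.4,37.4],"turn":[0,21.65,0],"hand":4},{"dp":[-24,-0.4,37.4],"turn":[0,21.65,0],"hand":4},{"dp":[-24,-0.4,37.4],"turn":[0,21.65,0],"hand":4},{"dp":[-24,-0.4,37.4],"turn":[0,21.65,0],"hand":4},{"dp":[-24,-0.4,37.4],"turn":[0,21.65,0],"hand":4},{"dp":[-24,-0.4,37.4],"turn":[0,21.65,0],"hand":4},{"dp":[-24,-0.4,37.4],"turn":[0,21.65,0],"hand":4}]}}

```text
clock: 1.95
ee_pos: [0.4618, -0.2581, 0.2602]
tcp_rot: [-0.5, 0.5, -0.5, 0.5]
wrist_force: [1.7, -1.3, 0.3]
width: 0.0399
```

{"name": "move_arm", "arguments": {"rows": [{"dp":[0,0,0],"turn":[0,0,0],"hand":4},{"dp":[0,0,0],"turn":[0,0,0],"hand":4},{"dp":[0,0,0],"turn":[0,0,0],"hand":4}]}}

```text
clock: 2.25
ee_pos: [0.4604, -0.2608, 0.2598]
tcp_rot: [0.5, -0.5, 0.5, -0.5]
wrist_force: [0.6, -0.0, 0.1]
width: 0.0403
```

```bash
python3 - <<'E'
from h import *
s=robot.read_state(); print(s)
cv2.imwrite("pics/w1.png",robot.get_image("wrist")[:,:,::-1])
print(np.round(goal([.49,-.22,.26],0,s),2))
E
```

```text
{'clock': 2.25, 'joints': array([ 0.57706276,  0.24696693, -0.14051468,  1.84415637,  0.03982825,
        1.05336293, -1.15103541]), 'joint_velocities': array([ 0.00994807,  0.00074115,  0.00332111,  0.00238952,  0.00057986,
       -0.00021553, -0.00216814]), 'tau': array([-1.97277412e+00, -6.78581285e+01, -2.22400568e+00, -4.22694612e+01,
       -5.15778700e-02, -7.89152342e-03, -3.79268266e-02]), 'ee_pos': array([ 0.46042169, -0.26076586,  0.25980616]), 'tcp_rot': array([ 0.49953169, -0.49982766,  0.50034751, -0.50029268]), 'wrist_force': array([ 0.58406569, -0.02649411,  0.05565133]), 'ft_torque': array([ 0.01534212, -0.00457714, -0.0233558 ]), 'width': 0.040337673957461635}
[[-4.08 -0.02  2.95]
 [ 0.02 -0.07  0.01]]
```

View pics/w1.png

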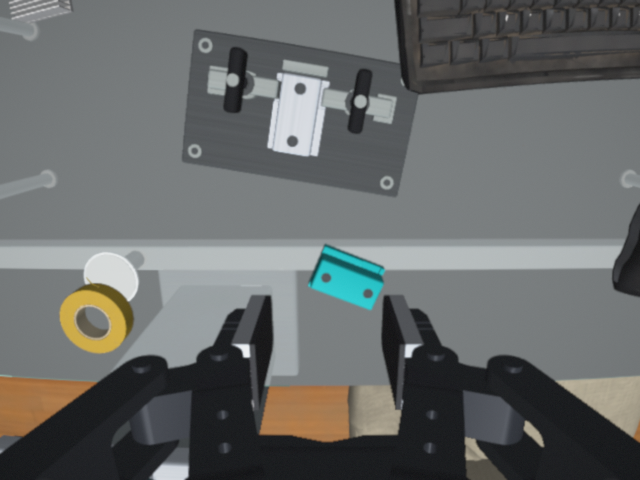

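```bash
python3 - <<'E'
from h import *
Z=dict(fixture=0,knob_a_grip=.0645,strap_a_mid=.035,block_center=.024,block=.01)
n="wrist"; c=cam(n)
for k,z in Z.items():
    for r in robot.mark_of(k,n)[:4]:
        print(n,k,round(r["score"],2),np.round(r["pixel"],1),np.round(atz(r["pixel"],c,z),4))
E
```

```text
wrist knob_a_grip 0.92 [234.7  78. ] [ 0.5565 -0.1969  0.0645]
wrist strap_a_mid 0.77 [247.1  83.5] [ 0.5545 -0.2003  0.035 ]
wrist block_center 0.78 [345.4 278.9] [ 0.3897 -0.2775  0.024 ]
wrist block_center 0.55 [297.7 116.1] [ 0.5295 -0.238   0.024 ]
wrist block 0.76 [293.3 109.6] [ 0.5347 -0.2335  0.01  ]
wrist block 0.46 [295.1 112.5] [ 0.5324 -0.2349  0.01  ]
```

```bash
python3 - <<'E'
from h import *
c=cam("wrist")
P={(194,30):(55,95),(417,67):(55,-95),(398,195):(-55,-95),(182,161):(-55,95)}
W=np.array([atz(p,c,.01)[:2] for p in P]); M=np.array(list(P.values()))/1000
print(W.round(4))
mu,mm=W.mean(0),M.mean(0)
H=(M-mm).T@(W-mu);th=np.arctan2(H[0,1]-H[1,0],H[0,0]+H[1,1])
Q=np.array([[np.cos(th),-np.sin(th)],[np.sin(th),np.cos(th)]])
o=mu-Q@mm; print("yaw",th,"o",o,"res",(W-(M@Q.T+o)).round(4).tolist())
for y in(44,-44):
    X=np.r_[Q@[.017,y/1000]+o,.0745]; print(y,X.round(4),proj(X,c))
print(proj(np.r_[o,.038],c))
im=cv2.imread("pics/w1.png")
cv2.imwrite("pics/w1z.png",cv2.resize(im[10:210,170:430],(780,600),interpolation=cv2.INTER_CUBIC))
E
```

```text
[[ 0.5995 -0.1533]
 [ 0.5694 -0.3344]
 [ 0.4629 -0.3227]
 [ 0.4934 -0.1356]]
yaw -0.15668139177190282 o [ 0.53131822 -0.23652085] res [[-0.0009, -0.0021], [-0.0014, 0.0045], [0.0007, -0.0009], [0.0016, -0.0015]]
44 [ 0.555  -0.1957  0.0745] [[230.96889632  79.73222997]]
-44 [ 0.5412 -0.2826  0.0745] [[359.05031693  99.63947727]]
[[295.42391857 114.39771572]]
```

View pics/w1z.png

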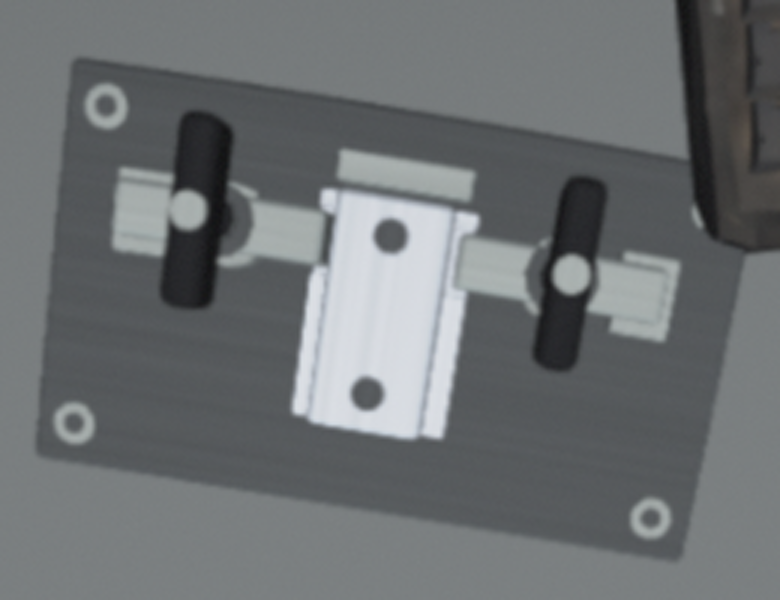

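```bash
python3 - <<'E'
from h import *
from scipy.optimize import least_squares
c=cam("wrist")
obs=[((195,30),(55,95,10)),((396.7,196),(-55,-95,10)),((182.7,161),(-55,95,10)),((232.7,80),(17,44,75)),((360.3,101.3),(17,-44,75))]
def f(p):
    Q=np.array([[np.cos(p[2]),-np.sin(p[2]),0],[np.sin(p[2]),np.cos(p[2]),0],[0,0,1]])
    X=np.array([Q@(np.array(m)/1000)+[p[0],p[1],0] for _,m in obs])
    return (proj(X,c)-np.array([o for o,_ in obs])).ravel()
r=least_squares(f,[.53,-.236,-.15]);print(r.x,r.fun.round(1))
x,y,t=r.x;Q=np.array([[np.cos(t),-np.sin(t)],[np.sin(t),np.cos(t)]])
for yy in(44,-44):
    X=Q@[.017,yy/1000]+[x,y];print(yy,X)
    for z in (.12,.077): print(goal([*X,z],t))
E
```

```text
[ 0.53083814 -0.2378369  -0.16507319] [-1.3 -1.5  1.   1.2 -1.2  1.4  0.3 -0.2  0.8 -0.4]
44 [ 0.55483732 -0.19722854]
(array([-6.33, 13.98,  9.41]), array([ 0.01,  9.39, -0.  ]))
(array([-6.33, 18.28,  9.42]), array([ 0.01,  9.39, -0.  ]))
-44 [ 0.54037677 -0.2840323 ]
(array([ 2.35, 13.98,  7.98]), array([ 0.01,  9.39, -0.  ]))
(array([ 2.35, 18.28,  7.98]), array([ 0.01,  9.39, -0.  ]))
```

{"name": "move_arm", "arguments": {"rows": [{"dp":[-6.3,10.5,9.4],"turn":[0,9.4,0],"hand":4},{"dp":[-6.3,10.5,9.4],"turn":[0,9.4,0],"hand":4},{"dp":[-6.3,10.5,9.4],"turn":[0,9.4,0],"hand":4},{"dp":[-6.3,10.5,9.4],"turn":[0,9.4,0],"hand":4},{"dp":[-6.3,10.5,9.4],"turn":[0,9.4,0],"hand":4},{"dp":[-6.3,10.5,9.4],"turn":[0,9.4,0],"hand":4}]}}

```text
clock: 3.15
ee_pos: [0.5546, -0.198, 0.1555]
tcp_rot: [-0.457, 0.457, -0.539, 0.54]
wrist_force: [0.5, 0.4, 1.1]
width: 0.0399
```

```bash
python3 - <<'E'
from h import *
s=robot.read_state(); print(s["clock"],s["joint_velocities"].round(3))
cv2.imwrite("pics/w2.png",robot.get_image("wrist")[:,:,::-1])
c=cam("wrist",s)
print(proj([.5548,-.1972,.0745],c))
for r in robot.mark_of("knob_a_grip","wrist"): print(r, atz(r["pixel"],c,.0645))
print(goal([.5548,-.1972,.077],-.165))
E
```

```text
3.15 [ 0.012 -0.021  0.003  0.001  0.    -0.001 -0.   ]
[[324.98516425 263.73758737]]
{'pixel': [323.9, 253.3], 'score': 0.95} [ 0.55695228 -0.19696424  0.0645    ]
(array([-0.1 ,  7.9 , -0.01]), array([-0.08, -0.05,  0.04]))
```

View pics/w2.png

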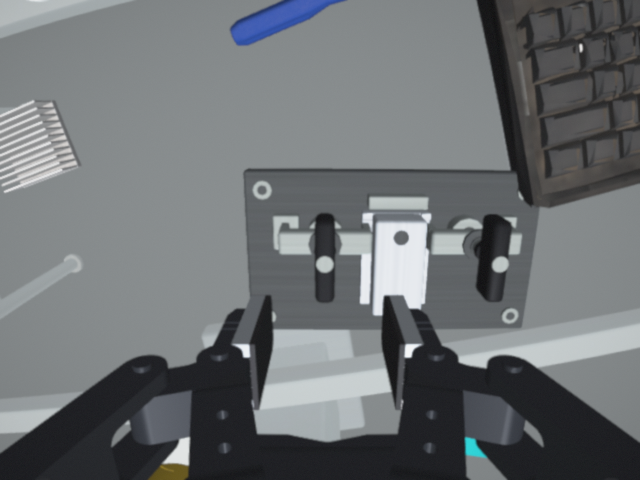

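{"name": "move_arm", "arguments": {"rows": [{"dp":[-0.1,4,0],"turn":[0,0,0],"hand":4},{"dp":[-0.1,7.9,0],"turn":[0,0,0],"hand":4},{"dp":[-0.1,7.9,0],"turn":[0,0,0],"hand":4},{"dp":[-0.1,7.9,0],"turn":[0,0,0],"hand":0.5},{"dp":[-0.1,7.9,0],"turn":[0,0,0],"hand":0.5},{"dp":[-0.1,7.9,0],"turn":[0,0,0],"hand":0.5},{"dp":[-0.1,7.9,0],"turn":[0,0,0],"hand":0.5},{"dp":[-0.1,7.9,0],"turn":[0,0,0],"hand":0.5}], "squeeze": 50}}

```text
clock: 4.05
ee_pos: [0.5561, -0.1969, 0.0783]
tcp_rot: [-0.458, 0.457, -0.538, 0.541]
wrist_force: [-2.3, -1.4, 9.2]
width: 0.0092
```

```bash
python3 - <<'E'
from h import *
s=robot.read_state(); print(s["clock"],s["ee_pos"],s["wrist_force"],s["ft_torque"],s["width"],s["joints"])
E
```

```text
4.05 [ 0.55611184 -0.19691398  0.07831234] [-2.32067165 -1.42714946  9.24668341] [-0.37539758  0.52610976 -0.09171117] 0.009243964789310586 [ 0.39201076  0.58005848 -0.13503006  1.82731915  0.11090926  0.7381026
 -1.53878882]
```

{"name": "move_arm", "arguments": {"rows": [{"dp":[0,-0.3,0],"turn":[0,0,0],"hand":0.5},{"dp":[0,-0.3,0],"turn":[0,3,0],"hand":0.5},{"dp":[0,-0.3,0],"turn":[0,3,0],"hand":0.5}]}}

```text
clock: 4.35
ee_pos: [0.5553, -0.1967, 0.0795]
tcp_rot: [-0.443, 0.443, -0.551, 0.552]
wrist_force: [6.4, -6.3, -18.0]
width: 0.0087
```

```bash
cat > st.py <<'E'
from h import *
s=robot.read_state(); R,t=tool(s); print(s["clock"],s["ee_pos"].round(4),s["wrist_force"].round(2),s["ft_torque"].round(3),s["width"].round(4),"yaw",np.degrees(np.arctan2(R[1,2],R[0,2])).round(2),s["joints"].round(3), "tau7",s["tau"][-1].round(3))
E
python3 st.py
```

```text
Traceback (most recent call last):
  File "st.py", line 2, in <module>
    s=robot.read_state(); R,t=tool(s); print(s["clock"],s["ee_pos"].round(4),s["wrist_force"].round(2),s["ft_torque"].round(3),s["width"].round(4),"yaw",np.degrees(np.arctan2(R[1,2],R[0,2])).round(2),s["joints"].round(3), "tau7",s["tau"][-1].round(3))
                                                                                                                               ^^^^^^^^^^^^^^^^
AttributeError: 'float' object has no attribute 'round'
```

```bash
sed -i 's/s\["width"\].round(4)/s["width"]/' st.py
python3 st.py
```

```text
4.35 [ 0.5553 -0.1967  0.0795] [  6.4   -6.3  -17.99] [-1.291 -1.098  1.053] 0.008702059022129564 yaw -12.47 [ 0.382  0.577 -0.122  1.828  0.1    0.741 -1.583] tau7 -2.167
```

{"name": "move_arm", "arguments": {"rows": [{"dp":[0,0.2,0],"turn":[0,-3,0],"hand":0.5},{"dp":[0,0.2,0],"turn":[0,-3,0],"hand":0.5}]}}

```text
clock: 4.55
ee_pos: [0.5555, -0.1968, 0.0791]
tcp_rot: [-0.458, 0.458, -0.538, 0.54]
wrist_force: [-5.9, -0.7, 12.5]
width: 0.0087
```

```bash
python3 st.py
```

```text
4.55 [ 0.5555 -0.1968  0.0791] [-5.87 -0.67 12.45] [-0.246  1.538  0.097] 0.008655288885336397 yaw -9.33 [ 0.393  0.579 -0.136  1.827  0.111  0.741 -1.537] tau7 0.998
```

{"name": "move_arm", "arguments": {"rows": [{"dp":[0,0,0],"turn":[0,-4,0],"hand":0.5},{"dp":[0,0,0],"turn":[0,-4,0],"hand":0.5}]}}

```text
clock: 4.75
ee_pos: [0.5555, -0.1968, 0.0791]
tcp_rot: [-0.477, 0.476, -0.522, 0.523]
wrist_force: [-5.2, -0.5, 13.2]
width: 0.0086
```

```bash
python3 st.py
```

```text
4.75 [ 0.5555 -0.1968  0.0791] [-5.23 -0.52 13.2 ] [-0.153  1.568  0.124] 0.008581129863868796 yaw -5.3 [ 0.406  0.58  -0.153  1.827  0.125  0.742 -1.478] tau7 1.32
```

{"name": "move_arm", "arguments": {"rows": [{"dp":[0,-0.08,0],"turn":[0,-8,0],"hand":0.5},{"dp":[0,-0.08,0],"turn":[0,-16,0],"hand":0.5},{"dp":[0,-0.08,0],"turn":[0,-24,0],"hand":0.5},{"dp":[0,-0.08,0],"turn":[0,-32,0],"hand":0.5},{"dp":[0,-0.08,0],"turn":[0,-40,0],"hand":0.5},{"dp":[0,-0.08,0],"turn":[0,-48,0],"hand":0.5},{"dp":[0,-0.08,0],"turn":[0,-56,0],"hand":0.5},{"dp":[0,-0.08,0],"turn":[0,-60,0],"hand":0.5}]}}

```text
clock: 5.55
ee_pos: [0.5553, -0.1964, 0.0792]
tcp_rot: [-0.674, 0.674, -0.213, 0.214]
wrist_force: [-2.4, 1.0, 1.8]
width: 0.0082
```

```bash
python3 st.py
```

```text
5.55 [ 0.5553 -0.1964  0.0792] [-2.44  1.04  1.83] [ 0.171  0.876 -0.155] 0.00819670793064949 yaw 54.88 [ 0.6    0.611 -0.409  1.82   0.332  0.777 -0.594] tau7 -0.183
```

{"name": "move_arm", "arguments": {"rows": [{"dp":[0,0,0],"turn":[0,-8,0],"hand":0.5},{"dp":[0,0,0],"turn":[0,-16,0],"hand":0.5},{"dp":[0,0,0],"turn":[0,-22,0],"hand":0.5},{"dp":[0,0,0],"turn":[0,-22,0],"hand":0.5}]}}

```text
clock: 5.95
ee_pos: [0.5552, -0.1964, 0.0792]
tcp_rot: [-0.702, 0.703, -0.081, 0.082]
wrist_force: [-4.3, 1.4, 7.3]
width: 0.0086
```

```bash
python3 st.py
```

```text
5.95 [ 0.5552 -0.1964  0.0792] [-4.34  1.45  7.31] [0.306 1.27  0.043] 0.008624617710146942 yaw 76.76 [ 0.667  0.629 -0.499  1.818  0.406  0.797 -0.271] tau7 2.552
```

{"name": "move_arm", "arguments": {"rows": [{"dp":[0,0,0],"turn":[0,0,0],"hand":3},{"dp":[0,0,0],"turn":[0,0,0],"hand":4},{"dp":[0,0,0],"turn":[0,0,0],"hand":4},{"dp":[0,-4,0],"turn":[0,0,0],"hand":4},{"dp":[0,-8,0],"turn":[0,0,0],"hand":4},{"dp":[0,-8,0],"turn":[0,0,0],"hand":4}]}}

```text
clock: 6.55
ee_pos: [0.5575, -0.1963, 0.1627]
tcp_rot: [-0.702, 0.703, -0.08, 0.085]
wrist_force: [0.8, -0.0, -0.6]
width: 0.04
```

```bash
python3 st.py; python3 - <<'E'
from h import *
cv2.imwrite("pics/w3.png",robot.get_image("wrist")[:,:,::-1])
print(goal([.5410,-.2838,.155],-.165))
E
```

```text
6.55 [ 0.5575 -0.1963  0.1627] [ 0.77 -0.03 -0.59] [ 0.03  -0.04  -0.026] 0.04003266435945553 yaw 76.58 [ 0.71   0.517 -0.555  1.774  0.331  0.937 -0.216] tau7 0.746
(array([ 0.54,  0.54, -8.87]), array([-0.14, 86.02,  0.24]))
```

View pics/w3.png

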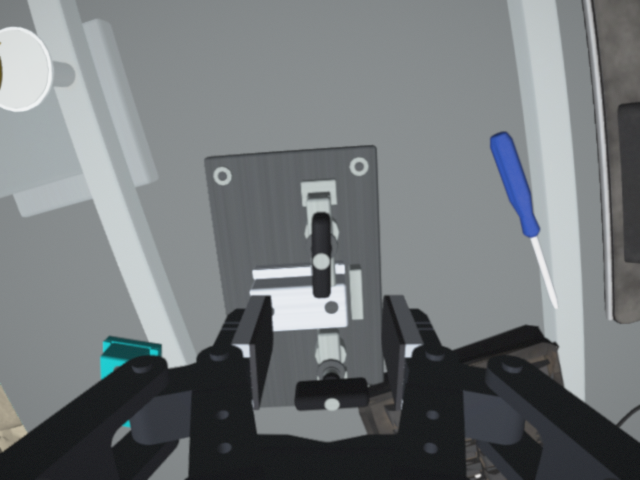

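```bash
python3 - <<'E'
from h import *
print(goal([.5407,-.2835,.155],-.165+np.pi-.0001))
E
```

```text
(array([ 0.5 ,  0.54, -8.85]), array([  0.25, -93.97,   0.15]))
```

{"name": "move_arm", "arguments": {"rows": [{"dp":[0.5,0.5,-4.5],"turn":[0,-8,0],"hand":4},{"dp":[0.5,0.5,-8.85],"turn":[0,-16,0],"hand":4},{"dp":[0.5,0.5,-8.85],"turn":[0,-24,0],"hand":4},{"dp":[0.5,0.5,-8.85],"turn":[0,-32,0],"hand":4},{"dp":[0.5,0.5,-8.85],"turn":[0,-40,0],"hand":4},{"dp":[0.5,0.5,-8.85],"turn":[0,-48,0],"hand":4},{"dp":[0.5,0.5,-8.85],"turn":[0,-56,0],"hand":4},{"dp":[0.5,0.5,-8.85],"turn":[0,-64,0],"hand":4}]}}

```text
clock: 7.4
ee_pos: [0.5392, -0.283, 0.1518]
tcp_rot: [0.639, -0.638, -0.304, 0.304]
wrist_force: [-0.2, 0.1, 0.0]
width: 0.0402
```

```bash
python3 - <<'E'
from h import *
print(robot.read_state()["joints"].round(3),goal([.5407,-.2835,.155],-.165+np.pi-.0001))
E
```

```text
[ 0.999  0.632 -0.78   1.723  0.515  1.004  0.919] (array([ 0.06, -0.32, -0.15]), array([-6.000e-02, -2.963e+01,  1.000e-02]))
```

{"name": "move_arm", "arguments": {"rows": [{"dp":[0,-0.3,0],"turn":[0,-8,0],"hand":4},{"dp":[0,-0.3,0],"turn":[0,-16,0],"hand":4},{"dp":[0,-0.3,0],"turn":[0,-24,0],"hand":4},{"dp":[0,-0.3,0],"turn":[0,-29.6,0],"hand":4},{"dp":[0,-0.3,0],"turn":[0,-29.6,0],"hand":4}]}}

```text
clock: 7.9
ee_pos: [0.5391, -0.2831, 0.1547]
tcp_rot: [0.541, -0.54, -0.456, 0.456]
wrist_force: [0.1, 0.5, 0.7]
width: 0.0402
```

```bash
python3 st.py;python3 - <<'E'
from h import *
s=robot.read_state()
cv2.imwrite("pics/w4.png",robot.get_image("wrist")[:,:,::-1])
c=cam("wrist",s)
print(proj([[.5407,-.2835,.0745],[.555,-.1968,.0745]],c))
for r in robot.mark_of("knob_a_grip","wrist"): print(r, atz(r["pixel"],c,.0645))
print(goal([.5407,-.2835,.0795],-.165+np.pi-.0001,s))
E
```

```text
7.9 [ 0.5391 -0.2831  0.1547] [0.15 0.48 0.66] [-0.009 -0.009 -0.009] 0.040189791698504417 yaw 170.28 [ 1.071  0.674 -0.894  1.719  0.596  1.046  1.372] tau7 2.821
[[326.901204   267.72436202]
 [502.08180152 266.05791674]]
{'pixel': [495.1, 256.2], 'score': 0.94} [ 0.55320217 -0.19650809  0.0645    ]
(array([-0.02,  7.52, -0.17]), array([-0.06, -0.26,  0.05]))
```

View pics/w4.png

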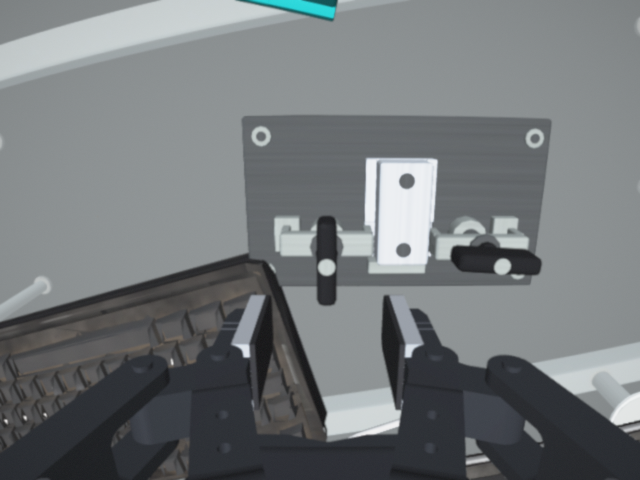

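{"name": "move_arm", "arguments": {"rows": [{"dp":[0,4,-0.1],"turn":[0,0,0],"hand":4},{"dp":[0,7.5,-0.15],"turn":[0,0,0],"hand":4},{"dp":[0,7.5,-0.15],"turn":[0,0,0],"hand":4},{"dp":[0,7.5,-0.15],"turn":[0,0,0],"hand":0.5},{"dp":[0,7.5,-0.15],"turn":[0,0,0],"hand":0.5},{"dp":[0,7.5,-0.15],"turn":[0,0,0],"hand":0.5},{"dp":[0,7.5,-0.15],"turn":[0,0,0],"hand":0.5},{"dp":[0,7.5,-0.15],"turn":[0,0,0],"hand":0.5}], "squeeze": 50}}

```text
clock: 8.8
ee_pos: [0.5418, -0.2838, 0.0826]
tcp_rot: [-0.54, 0.542, 0.456, -0.455]
wrist_force: [-0.6, 0.7, 7.1]
width: 0.0088
```

```bash
python3 st.py
```

```text
8.8 [ 0.5418 -0.2838  0.0826] [-0.63  0.7   7.07] [0.118 0.204 0.145] 0.008827579175742234 yaw 170.16 [ 1.021  0.763 -0.823  1.751  0.683  0.935  1.31 ] tau7 -0.085
```

{"name": "move_arm", "arguments": {"rows": [{"dp":[0,0,0],"turn":[0,2,0],"hand":0.5},{"dp":[0,0,0],"turn":[0,3,0],"hand":0.5},{"dp":[0,0,0],"turn":[0,3,0],"hand":0.5}]}}

```text
clock: 9.1
ee_pos: [0.5418, -0.2839, 0.0827]
tcp_rot: [-0.552, 0.554, 0.441, -0.44]
wrist_force: [-0.6, 0.5, 5.9]
width: 0.0087
```

```bash
python3 st.py
```

```text
9.1 [ 0.5418 -0.2839  0.0827] [-0.64  0.46  5.89] [0.055 0.194 0.029] 0.008652855166228797 yaw 167.12 [ 1.014  0.758 -0.812  1.752  0.673  0.93   1.264] tau7 -0.48
```

{"name": "move_arm", "arguments": {"rows": [{"dp":[0,0,0],"turn":[0,8,0],"hand":0.5},{"dp":[0,0,0],"turn":[0,16,0],"hand":0.5},{"dp":[0,0,0],"turn":[0,24,0],"hand":0.5},{"dp":[0,0,0],"turn":[0,32,0],"hand":0.5},{"dp":[0,0,0],"turn":[0,40,0],"hand":0.5},{"dp":[0,0,0],"turn":[0,48,0],"hand":0.5},{"dp":[0,0,0],"turn":[0,56,0],"hand":0.5},{"dp":[0,0,0],"turn":[0,60,0],"hand":0.5}]}}

```text
clock: 9.9
ee_pos: [0.5409, -0.2849, 0.0826]
tcp_rot: [-0.699, 0.701, 0.103, -0.103]
wrist_force: [-7.9, -4.8, 8.6]
width: 0.0087
```

```bash
python3 st.py
```

```text
9.9 [ 0.5409 -0.2849  0.0826] [-7.9  -4.78  8.61] [-1.137  1.658  0.116] 0.00871204110684801 yaw 106.8 [ 0.861  0.676 -0.581  1.757  0.478  0.851  0.354] tau7 0.164
```

{"name": "move_arm", "arguments": {"rows": [{"dp":[0,0,0],"turn":[0,8,0],"hand":0.5},{"dp":[0,0,0],"turn":[0,16,0],"hand":0.5},{"dp":[0,0,0],"turn":[0,22.5,0],"hand":0.5},{"dp":[0,0,0],"turn":[0,22.5,0],"hand":0.5}]}}

```text
clock: 10.3
ee_pos: [0.5404, -0.285, 0.0826]
tcp_rot: [-0.705, 0.707, -0.035, 0.035]
wrist_force: [-11.2, -5.0, 11.8]
width: 0.0089
```

```bash
python3 st.py
```

```text
10.3 [ 0.5404 -0.285   0.0826] [-11.17  -5.03  11.82] [-1.092  2.465 -0.114] 0.008941732802339246 yaw 84.34 [ 0.797  0.653 -0.49   1.76   0.402  0.829  0.019] tau7 -2.621
```

{"name": "move_arm", "arguments": {"rows": [{"dp":[0,0,0],"turn":[0,0,0],"hand":3},{"dp":[0,0,0],"turn":[0,0,0],"hand":4},{"dp":[0,0,0],"turn":[0,0,0],"hand":4},{"dp":[0,-4,0],"turn":[0,0,0],"hand":4},{"dp":[0,-8,0],"turn":[0,0,0],"hand":4},{"dp":[0,-12,0],"turn":[0,0,0],"hand":5},{"dp":[0,-12,0],"turn":[0,0,0],"hand":5}]}}

```text
clock: 11.0
ee_pos: [0.5432, -0.2838, 0.2063]
tcp_rot: [-0.705, 0.707, -0.03, 0.035]
wrist_force: [-0.7, 0.5, -0.4]
width: 0.0501
```

```bash
python3 st.py; python3 - <<'E'
from h import *
cv2.imwrite("pics/w5.png",robot.get_image("wrist")[:,:,::-1])
E
```

```text
11.0 [ 0.5432 -0.2838  0.2063] [-0.74  0.49 -0.43] [ 0.02  -0.026 -0.005] 0.05010454652745169 yaw 84.71 [ 0.852  0.501 -0.563  1.684  0.303  1.037  0.098] tau7 0.623
```

View pics/w5.png

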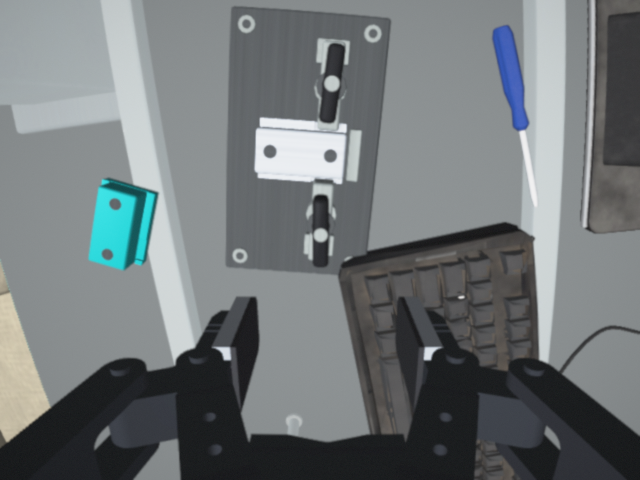

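```bash
python3 - <<'E'
from h import *
c=cam("wrist")
a,b=atz((269.5,151.5),c,.038),atz((330.5,155.5),c,.038); print(a,b,(a+b)/2,np.arctan2(*(b-a)[1::-1]))
print(atz((258,138+22),c,.02))
t=-.165;Q=np.array([[np.cos(t),-np.sin(t)],[np.sin(t),np.cos(t)]])
for xy in [(-30,15),(-30,-15),(30,15),(30,-15)]: print(proj(np.r_[Q@(np.array(xy)/1000)+[.5312,-.2375],.038],c).round(1))
print(goal([.516,-.235,.12],-.165), goal([.516,-.235,.12],np.pi-.165))
c=cam("scene");print("tape",atz((399,318),c,.01))
im=cv2.imread("pics/w5.png")
cv2.imwrite("pics/w5z.png",cv2.resize(im[0:280,210:410],None,fx=2.1,fy=2.1,interpolation=cv2.INTER_CUBIC))
E
```

```text
[ 0.50968103 -0.23349408  0.038     ] [ 0.54919984 -0.23991295  0.038     ] [ 0.52944043 -0.23670351  0.038     ] -0.1610194803886087
[ 0.49843983 -0.23993718  0.02      ]
[[257.9 128. ]]
[[256.4 174.1]]
[[350.4 134.5]]
[[346.5 180.3]]
(array([-3.09,  8.33,  4.62]), array([-0.12, 94.15,  0.27])) (array([-3.09,  8.33,  4.62]), array([  0.27, -85.85,   0.12]))
tape [ 0.33827529 -0.03122719  0.01      ]
```

View pics/w5z.png

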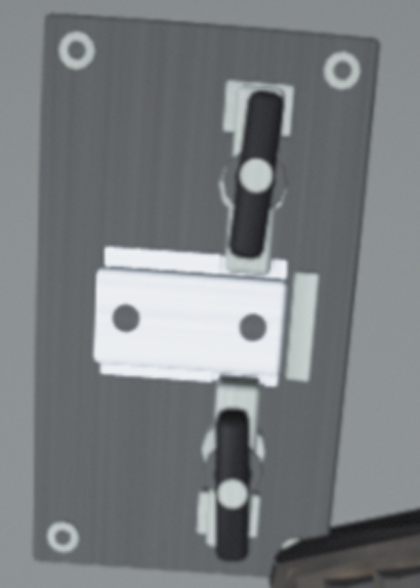

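{"name": "move_arm", "arguments": {"rows": [{"dp":[-3.1,4,4.6],"turn":[0,8.5,0],"hand":5},{"dp":[-3.1,6,4.6],"turn":[0,17,0],"hand":5},{"dp":[-3.1,6,4.6],"turn":[0,25.5,0],"hand":5},{"dp":[-3.1,6,4.6],"turn":[0,34,0],"hand":5},{"dp":[-3.1,6,4.6],"turn":[0,42.5,0],"hand":5},{"dp":[-3.1,6,4.6],"turn":[0,51,0],"hand":5},{"dp":[-3.1,6,4.6],"turn":[0,59.5,0],"hand":5},{"dp":[-3.1,6,4.6],"turn":[0,68,0],"hand":5}]}}

```text
clock: 11.85
ee_pos: [0.5139, -0.2345, 0.1398]
tcp_rot: [-0.566, 0.566, -0.424, 0.423]
wrist_force: [-0.2, -1.0, -0.3]
width: 0.0496
```

{"name": "move_arm", "arguments": {"rows": [{"dp":[0,0,0],"turn":[0,8.5,0],"hand":5},{"dp":[0,0,0],"turn":[0,17,0],"hand":5},{"dp":[0,0,0],"turn":[0,26,0],"hand":5},{"dp":[0,0,0],"turn":[0,26,0],"hand":5},{"dp":[0,0,0],"turn":[0,26,0],"hand":5}]}}

```text
clock: 12.35
ee_pos: [0.5142, -0.2344, 0.1402]
tcp_rot: [0.459, -0.459, 0.538, -0.538]
wrist_force: [-0.1, -0.3, -0.3]
width: 0.05
```

```bash
python3 st.py; python3 - <<'E'
from h import *
s=robot.read_state()
cv2.imwrite("pics/w6.png",robot.get_image("wrist")[:,:,::-1])
c=cam("wrist",s)
for n in ("block_center","knob_a_grip","tray_floor"):
  for r in robot.mark_of(n,"wrist"): print(n,r, atz(r["pixel"],c,.024))
print(goal([.516,-.2347,.047],-.165,s))
E
```

```text
12.35 [ 0.5142 -0.2344  0.1402] [-0.13 -0.34 -0.3 ] [ 0.018 -0.059 -0.034] 0.05003154373124508 yaw -9.04 [ 0.524  0.458 -0.189  1.858  0.112  0.837 -1.45 ] tau7 -0.931
block_center {'pixel': [418.7, 404.4], 'score': 0.79} [ 0.39409721 -0.2767784   0.024     ]
block_center {'pixel': [329.5, 215.6], 'score': 0.78} [ 0.52959507 -0.23849525  0.024     ]
knob_a_grip {'pixel': [233.0, 193.8], 'score': 0.64} [ 0.55044919 -0.18742436  0.024     ]
(array([-0.  ,  9.32,  0.19]), array([ 0.05,  0.41, -0.01]))
```

View pics/w6.png

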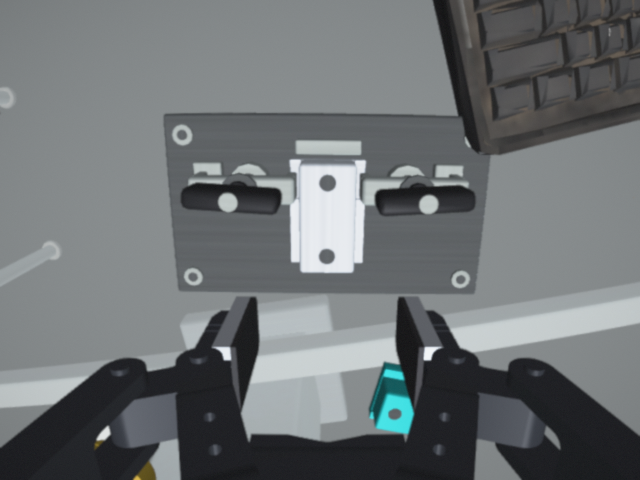

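{"name": "move_arm", "arguments": {"rows": [{"dp":[0,4.5,0.2],"turn":[0,0.4,0],"hand":5},{"dp":[0,9.2,0.2],"turn":[0,0.4,0],"hand":5},{"dp":[0,9.2,0.2],"turn":[0,0.4,0],"hand":5},{"dp":[0,9.2,0.2],"turn":[0,0.4,0],"hand":2.5},{"dp":[0,9.2,0.2],"turn":[0,0.4,0],"hand":2.5},{"dp":[0,9.2,0.2],"turn":[0,0.4,0],"hand":2.5},{"dp":[0,9.2,0.2],"turn":[0,0.4,0],"hand":2.5}], "squeeze": 50}}

```text
clock: 13.25
ee_pos: [0.5172, -0.2355, 0.0505]
tcp_rot: [-0.456, 0.456, -0.54, 0.541]
wrist_force: [-2.9, 0.0, 12.2]
width: 0.0284
```

```bash
python3 st.py
```

```text
13.25 [ 0.5172 -0.2355  0.0505] [-2.920e+00  1.000e-02  1.216e+01] [0.189 0.535 0.017] 0.02844916633469661 yaw -9.71 [ 0.502  0.598 -0.163  1.889  0.149  0.664 -1.492] tau7 0.026
```

{"name": "move_arm", "arguments": {"rows": [{"dp":[0,-0.3,-0.5],"turn":[0,0,0],"hand":2.5},{"dp":[0,-0.3,-1.2],"turn":[0,0,0],"hand":2.5},{"dp":[0,-0.3,-2],"turn":[0,0,0],"hand":2.5},{"dp":[0,-0.3,-3],"turn":[0,0,0],"hand":2.5},{"dp":[0,-0.3,-4.2],"turn":[0,0,0],"hand":2.5},{"dp":[0,-0.3,-4.5],"turn":[0,0,0],"hand":2.5}]}}

```text
clock: 13.85
ee_pos: [0.4701, -0.2273, 0.0515]
tcp_rot: [0.456, -0.456, 0.541, -0.54]
wrist_force: [-0.2, -0.1, -2.8]
width: 0.0282
```

```bash
python3 st.py; python3 - <<'E'
from h import *
cv2.imwrite("pics/w7.png",robot.get_image("wrist")[:,:,::-1])
E
```

```text
13.85 [ 0.4701 -0.2273  0.0515] [-0.22 -0.07 -2.77] [-0.029 -0.055  0.016] 0.02818486359991516 yaw -9.73 [ 0.527  0.539 -0.166  2.     0.148  0.615 -1.478] tau7 0.048
```

View pics/w7.png

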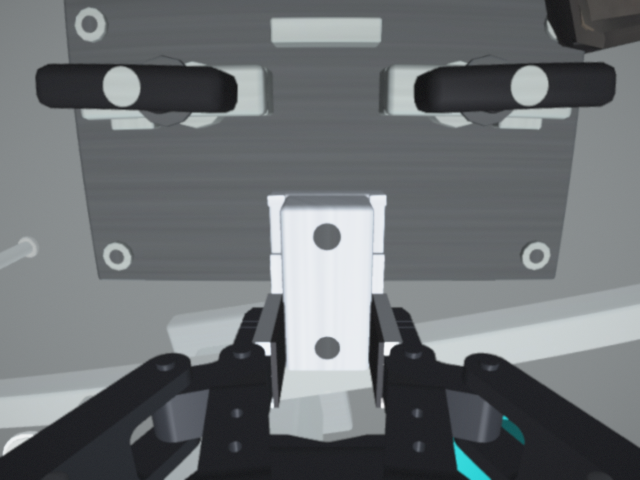

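```bash
python3 - <<'E'
from h import *
print(goal([.485,0,.105],0))
E
```

```text
(array([-22.66,  -5.34,  -2.42]), array([ 0.05, -9.73, -0.01]))
```

{"name": "move_arm", "arguments": {"rows": [{"dp":[0,-3,0],"turn":[0,0,0],"hand":2.5},{"dp":[-2,-5.3,-0.5],"turn":[0,0,0],"hand":2.5},{"dp":[-6.5,-5.3,-1],"turn":[0,-4,0],"hand":2.5},{"dp":[-11,-5.3,-2.4],"turn":[0,-9.7,0],"hand":2.5},{"dp":[-15,-5.3,-2.4],"turn":[0,-9.7,0],"hand":2.5},{"dp":[-19,-5.3,-2.4],"turn":[0,-9.7,0],"hand":2.5},{"dp":[-22,-5.3,-2.4],"turn":[0,-9.7,0],"hand":2.5},{"dp":[-22.7,-5.3,-2.4],"turn":[0,-9.7,0],"hand":2.5}]}}

```text
clock: 14.7
ee_pos: [0.4872, 0.004, 0.1049]
tcp_rot: [0.502, -0.501, 0.499, -0.499]
wrist_force: [0.6, -0.6, -2.7]
width: 0.0288
```

```bash
python3 st.py; python3 - <<'E'
from h import *
s=robot.read_state()
cv2.imwrite("pics/s8.png",robot.get_image("scene")[:,:,::-1])
print(goal([.485,0,.043],0,s))
E
```

```text
14.7 [0.4872 0.004  0.1049] [ 0.63 -0.64 -2.72] [-0.069  0.012 -0.023] 0.028766937062956386 yaw 0.25 [ 0.171  0.405 -0.286  2.064  0.173  0.694 -1.792] tau7 -0.9
(array([ 0.41,  6.19, -0.22]), array([-0.05,  0.25, -0.07]))
```

View pics/s8.png

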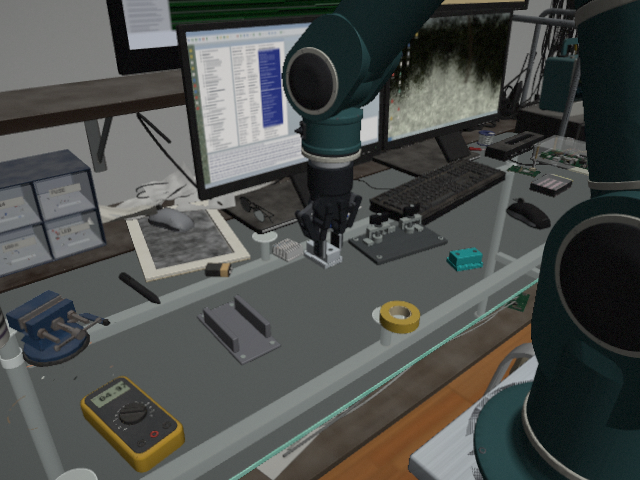

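{"name": "move_arm", "arguments": {"rows": [{"dp":[0.2,3,-0.1],"turn":[0,0,0],"hand":2.5},{"dp":[0.2,5,-0.1],"turn":[0,0,0],"hand":2.5},{"dp":[0.2,6,-0.1],"turn":[0,0,0],"hand":2.5},{"dp":[0.2,6.2,-0.1],"turn":[0,0,0],"hand":2.5},{"dp":[0.2,6.2,-0.1],"turn":[0,0,0],"hand":2.5}]}}

```text
clock: 15.25
ee_pos: [0.4858, -0.002, 0.043]
tcp_rot: [-0.5, 0.5, -0.5, 0.5]
wrist_force: [0.2, -0.3, -1.6]
width: 0.0283
```

```bash
python3 st.py
```

```text
15.25 [ 0.4858 -0.002   0.043 ] [ 0.22 -0.35 -1.64] [ 0.025  0.024 -0.002] 0.02832026830695074 yaw -0.03 [ 0.146  0.516 -0.245  2.089  0.227  0.561 -1.833] tau7 -0.064
```

{"name": "move_arm", "arguments": {"rows": [{"dp":[0,0.1,0],"turn":[0,0,0],"hand":2.5},{"dp":[0,0.15,0],"turn":[0,0,0],"hand":2.5},{"dp":[0,0.2,0],"turn":[0,0,0],"hand":2.5}]}}

```text
clock: 15.55
ee_pos: [0.4858, -0.0018, 0.0411]
tcp_rot: [-0.5, 0.5, -0.5, 0.5]
wrist_force: [-0.7, 0.8, -2.4]
width: 0.0287
```

```bash
python3 st.py
```

```text
15.55 [ 0.4858 -0.0018  0.0411] [-0.74  0.81 -2.4 ] [-0.007  0.071 -0.006] 0.028654165954641805 yaw -0.01 [ 0.145  0.52  -0.244  2.089  0.229  0.556 -1.834] tau7 0.019
```

{"name": "move_arm", "arguments": {"rows": [{"dp":[0,0.1,0],"turn":[0,0,0],"hand":2.5},{"dp":[0,0.15,0],"turn":[0,0,0],"hand":2.5},{"dp":[0,0.15,0],"turn":[0,0,0],"hand":2.5}]}}

```text
clock: 15.85
ee_pos: [0.4858, -0.0017, 0.0405]
tcp_rot: [-0.5, 0.5, -0.5, 0.5]
wrist_force: [-11.2, -0.7, 33.2]
width: 0.0285
```

```bash
python3 st.py
```

```text
15.85 [ 0.4858 -0.0017  0.0405] [-11.16  -0.67  33.2 ] [-0.107  2.389 -0.056] 0.028487760443651696 yaw -0.0 [ 0.143  0.521 -0.243  2.089  0.23   0.555 -1.836] tau7 -0.008
```

{"name": "move_arm", "arguments": {"rows": [{"dp":[0,-0.1,0],"turn":[0,0,0],"hand":2.5},{"dp":[0,-0.1,0],"turn":[0,0,0],"hand":4},{"dp":[0,-0.1,0],"turn":[0,0,0],"hand":5},{"dp":[0,-0.1,0],"turn":[0,0,0],"hand":5},{"dp":[0,-5,0],"turn":[0,0,0],"hand":5},{"dp":[0,-10,0],"turn":[0,0,0],"hand":8},{"dp":[0,-13,0],"turn":[0,0,0],"hand":8}]}}

```text
clock: 16.55
ee_pos: [0.4862, -0.0015, 0.1722]
tcp_rot: [0.501, -0.499, 0.499, -0.5]
wrist_force: [1.0, -0.0, 0.0]
width: 0.0769
```

```bash
python3 st.py; python3 - <<'E'
from h import *
s=robot.read_state()
print(goal([.495,.07,.22],np.pi/2,s))
E
```

```text
16.55 [ 0.4862 -0.0015  0.1722] [ 0.98 -0.04  0.02] [ 0.033 -0.049  0.013] 0.07688521935678476 yaw 0.01 [ 0.215  0.294 -0.318  2.024  0.122  0.839 -1.742] tau7 -0.252
(array([-7.15, -4.78,  0.9 ]), array([ -0.11, -89.99,   0.1 ]))
```

{"name": "move_arm", "arguments": {"rows": [{"dp":[-4,-3,0.9],"turn":[0,-8.5,0],"hand":8},{"dp":[-8,-6,0.9],"turn":[0,-17,0],"hand":8},{"dp":[-12,-9,0.9],"turn":[0,-25.5,0],"hand":8},{"dp":[-12,-12,0.9],"turn":[0,-34,0],"hand":8},{"dp":[-12,-12,0.9],"turn":[0,-42.5,0],"hand":8},{"dp":[-12,-12,0.9],"turn":[0,-51,0],"hand":8},{"dp":[-12,-12,0.9],"turn":[0,-59.5,0],"hand":8},{"dp":[-12,-12,0.9],"turn":[0,-68,0],"hand":8}]}}

```text
clock: 17.35
ee_pos: [0.4945, 0.1183, 0.2891]
tcp_rot: [-0.695, 0.695, -0.133, 0.133]
wrist_force: [0.1, -0.4, 0.8]
width: 0.0799
```

{"name": "move_arm", "arguments": {"rows": [{"dp":[0,0,0],"turn":[0,-8.5,0],"hand":8},{"dp":[0,0,0],"turn":[0,-17,0],"hand":8},{"dp":[0,0,0],"turn":[0,-22,0],"hand":8},{"dp":[0,0,0],"turn":[0,-22,0],"hand":8},{"dp":[0,0,0],"turn":[0,-22,0],"hand":8}]}}

```text
clock: 17.85
ee_pos: [0.4945, 0.1182, 0.2891]
tcp_rot: [0.707, -0.707, 0.001, -0.001]
wrist_force: [-0.9, 0.2, 0.4]
width: 0.0798
```

```bash
python3 st.py; python3 - <<'E'
from h import *
s=robot.read_state()
cv2.imwrite("pics/w9.png",robot.get_image("wrist")[:,:,::-1])
c=cam("wrist",s)
for n,z in (("block_center",.014),("tray_floor",.006)):
  for r in robot.mark_of(n,"wrist"): print(n,r, atz(r["pixel"],c,z))
E
```

```text
17.85 [0.4945 0.1182 0.2891] [-0.85  0.18  0.39] [ 0.005 -0.041 -0.037] 0.07983521617652926 yaw 89.82 [ 0.242  0.221 -0.616  1.844  0.141  1.12  -0.427] tau7 0.51
block_center {'pixel': [331.4, 308.3], 'score': 0.88} [ 4.98421863e-01 -7.73059910e-05  1.40000000e-02]
tray_floor {'pixel': [321.0, 104.1], 'score': 0.8} [0.48926826 0.19762418 0.006     ]
tray_floor {'pixel': [465.3, 320.6], 'score': 0.16} [ 0.63947363 -0.01960221  0.006     ]
```

View pics/w9.png

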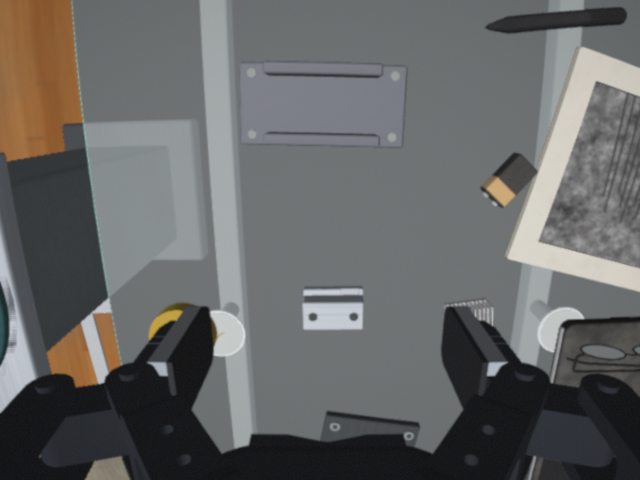

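```bash
python3 - <<'E'
from h import *
im=cv2.imread("pics/w9.png")
cv2.imwrite("pics/w9z.png",cv2.resize(im[50:160,230:416],(744,440),interpolation=cv2.INTER_CUBIC))
cv2.imwrite("pics/w9b.png",cv2.resize(im[280:340,290:376],(688,480),interpolation=cv2.INTER_CUBIC))
E
```

```text
(no output)
```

View pics/w9z.png

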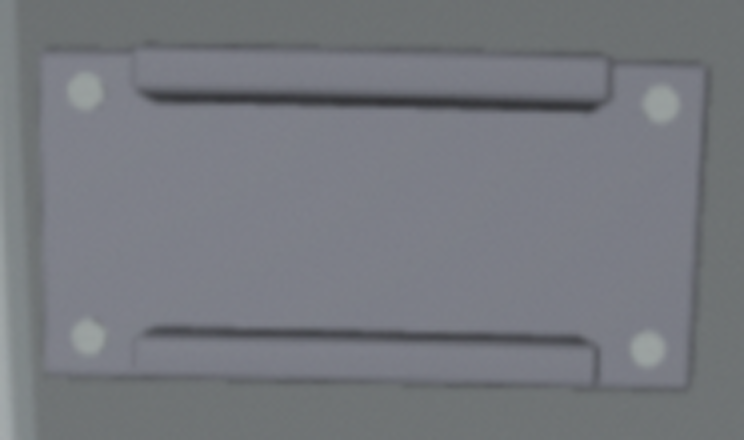

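View pics/w9b.png

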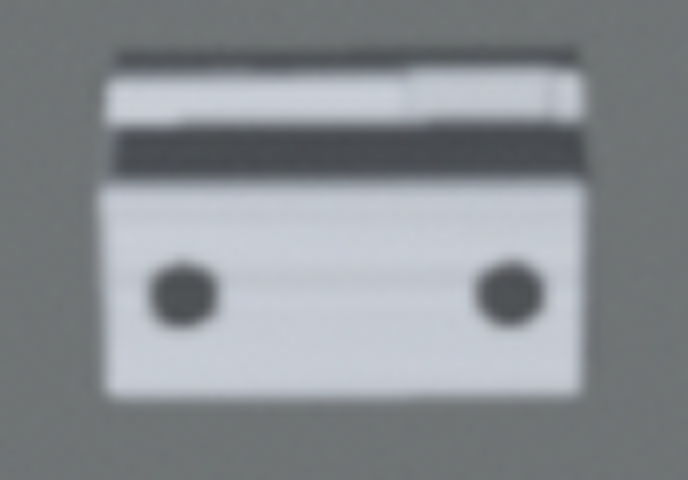

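```bash
python3 - <<'E'
from h import *
from scipy.optimize import least_squares
c=cam("wrist")
# image up=+y, right=+x
obs=[((42,50),(-75,36.5,6)),((705,65),(75,36.5,6)),((688,388),(75,-36.5,6)),((45,373),(-75,-36.5,6)),
((135,93),(-50,24.5,34)),((608,102),(50,24.5,34)),((597,346),(50,-24.5,34)),((137,337),(-50,-24.5,34))]
ob=np.array([np.array(o)/4+[230,50] for o,_ in obs])-.375
def f(p):
    Q=np.array([[np.cos(p[2]),-np.sin(p[2]),0],[np.sin(p[2]),np.cos(p[2]),0],[0,0,1]])
    X=np.array([Q@(np.array(m)/1000)+[p[0],p[1],0] for _,m in obs])
    return (proj(X,c)-ob).ravel()
r=least_squares(f,[.49,.19,0]);print(r.x,r.fun.round(1))
def g(px):return np.array(px)/8+[290,280]-.44
a,b=atz(g((183,295)),c,.028),atz(g((511,295)),c,.028);print(a,b,(a+b)/2,np.arctan2(*(b-a)[1::-1]))
for px in((103,185),(587,180),(583,395),(105,398)): print(atz(g(px),c,.028))
E
```

```text
[ 0.49029296  0.19698449 -0.02454716] [-1.4 -0.5  1.5 -0.5  0.8  1.1 -0.4  1.3 -1.2  0.2  1.1  0.6  0.9 -0.7
 -1.1 -1. ]
[ 0.47988772 -0.00200742  0.028     ] [ 0.52007952 -0.00211597  0.028     ] [ 0.49998362 -0.0020617   0.028     ] -0.002700815938008771
[0.47038296 0.01278983 0.028     ]
[0.52903016 0.01330249 0.028     ]
[ 0.52924973 -0.01592994  0.028     ]
[ 0.47003348 -0.01618511  0.028     ]
```

```bash
python3 - <<'E'
from h import *
print(goal([.500,-.0018,.08],np.pi/2-.0015),goal([.500,-.0018,.03],np.pi/2-.0015))
E
```

```text
(array([  0.57,  20.91, -12.01]), array([-0.  , -0.02, -0.01])) (array([  0.57,  25.91, -12.01]), array([-0.  , -0.02, -0.01]))
```

{"name": "move_arm", "arguments": {"rows": [{"dp":[0.6,4,-4],"turn":[0,0,0],"hand":8.3},{"dp":[0.6,8,-8],"turn":[0,0,0],"hand":8.3},{"dp":[0.6,12,-12],"turn":[0,0,0],"hand":8.3},{"dp":[0.6,16,-12],"turn":[0,0,0],"hand":8.3},{"dp":[0.6,19,-12],"turn":[0,0,0],"hand":8.3},{"dp":[0.6,20,-12],"turn":[0,0,0],"hand":8.3},{"dp":[0.6,20,-12],"turn":[0,0,0],"hand":8.3},{"dp":[0.6,20,-12],"turn":[0,0,0],"hand":8.3}]}}

```text
clock: 18.8
ee_pos: [0.5014, -0.0011, 0.0907]
tcp_rot: [0.707, -0.707, -0.001, -0.0]
wrist_force: [0.1, 0.1, 1.1]
width: 0.0832
```

```bash
python3 st.py; python3 - <<'E'
from h import *
s=robot.read_state()
cv2.imwrite("pics/w10.png",robot.get_image("wrist")[:,:,::-1])
c=cam("wrist",s)
for px in [(.4999,-.0018)]: print(proj([[.47,-.0168,.028],[.53,-.0168,.028],[.53,.0132,.028],[.47,.0132,.028]],c).round(0))
print(goal([.500,-.0018,.03],np.pi/2-.0015))
E
```

```text
18.8 [ 0.5014 -0.0011  0.0907] [0.06 0.08 1.13] [0.036 0.032 0.023] 0.08322225840329026 yaw 90.02 [ 0.327  0.476 -0.466  2.032  0.325  0.702 -0.344] tau7 -0.083
[[259. 309.]
 [388. 309.]
 [391. 247.]
 [256. 247.]]
(array([-0.18,  6.09, -0.06]), array([0.01, 0.1 , 0.15]))
```

View pics/w10.png

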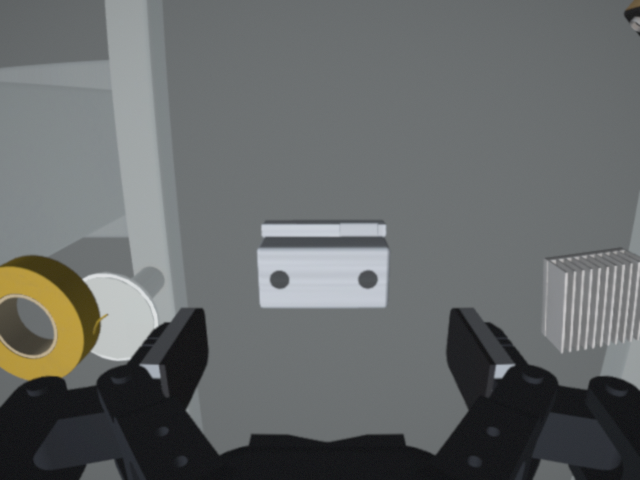

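{"name": "move_arm", "arguments": {"rows": [{"dp":[-0.2,3,-0.05],"turn":[0,0,0],"hand":8.3},{"dp":[-0.2,5,-0.05],"turn":[0,0,0],"hand":8.3},{"dp":[-0.2,6,-0.05],"turn":[0,0,0],"hand":8.3},{"dp":[-0.2,6,-0.05],"turn":[0,0,0],"hand":8.3}]}}

```text
clock: 19.25
ee_pos: [0.4987, -0.002, 0.0294]
tcp_rot: [-0.707, 0.707, 0.0, -0.0]
wrist_force: [-0.4, -0.4, 0.7]
width: 0.0829
```

```bash
python3 st.py
```

```text
19.25 [ 0.4987 -0.002   0.0294] [-0.35 -0.4   0.67] [ 0.005 -0.001  0.014] 0.08292076591800415 yaw 90.01 [ 0.275  0.581 -0.403  2.055  0.404  0.581 -0.41 ] tau7 -0.39
```

{"name": "move_arm", "arguments": {"rows": [{"dp":[0,0,0],"turn":[0,0,0],"hand":6.5},{"dp":[0,0,0],"turn":[0,0,0],"hand":5.5},{"dp":[0,0,0],"turn":[0,0,0],"hand":5.5},{"dp":[0,0,0],"turn":[0,0,0],"hand":5.5}], "squeeze": 50}}

```text
clock: 19.65
ee_pos: [0.4993, -0.0021, 0.0306]
tcp_rot: [-0.707, 0.707, 0.001, 0.001]
wrist_force: [-3.0, -0.6, 11.3]
width: 0.0592
```

```bash
python3 st.py
```

```text
19.65 [ 0.4993 -0.0021  0.0306] [-3.01 -0.64 11.31] [0.059 0.643 0.024] 0.05915092637462339 yaw 89.99 [ 0.276  0.579 -0.404  2.055  0.403  0.581 -0.41 ] tau7 -0.006
```

```bash
python3 - <<'E'
from h import *
print(goal([.490,.197,.12],np.pi/2-.0245))
E
```

```text
(array([-0.92, -8.95, 19.91]), array([0.01, 1.39, 0.11]))
```

{"name": "move_arm", "arguments": {"rows": [{"dp":[0,-3,0],"turn":[0,0,0],"hand":5.5},{"dp":[0,-6,0],"turn":[0,0,0],"hand":5.5},{"dp":[-0.5,-9,4],"turn":[0,0,0],"hand":5.5},{"dp":[-0.9,-9,8.5],"turn":[0,1.4,0],"hand":5.5},{"dp":[-0.9,-9,13],"turn":[0,1.4,0],"hand":5.5},{"dp":[-0.9,-9,17],"turn":[0,1.4,0],"hand":5.5},{"dp":[-0.9,-9,19.9],"turn":[0,1.4,0],"hand":5.5},{"dp":[-0.9,-9,19.9],"turn":[0,1.4,0],"hand":5.5}]}}

```text
clock: 20.45
ee_pos: [0.489, 0.2014, 0.1203]
tcp_rot: [0.708, -0.706, 0.006, -0.007]
wrist_force: [0.7, -0.3, -2.0]
width: 0.0589
```

{"name": "move_arm", "arguments": {"rows": [{"dp":[0,2.5,0],"turn":[0,0,0],"hand":5.5},{"dp":[0,3,0],"turn":[0,0,0],"hand":5.5},{"dp":[0,3,0],"turn":[0,0,0],"hand":5.5}]}}

```text
clock: 20.75
ee_pos: [0.4892, 0.1963, 0.0891]
tcp_rot: [-0.707, 0.707, -0.009, 0.008]
wrist_force: [-1.1, -1.6, -2.4]
width: 0.059
```

```bash
python3 st.py; python3 - <<'E'
from h import *
cv2.imwrite("pics/w11.png",robot.get_image("wrist")[:,:,::-1])
print(goal([.490,.197,.085],np.pi/2-.0245))
cv2.imwrite("pics/d11.png",robot.get_image("side")[:,:,::-1])
E
```

```text
20.75 [0.4892 0.1963 0.0891] [-1.08 -1.61 -2.36] [-0.012  0.005  0.02 ] 0.05904756921259921 yaw 88.57 [-0.04   0.523 -0.495  1.968  0.36   0.738 -0.774] tau7 -0.239
(array([0.03, 0.47, 0.05]), array([ 0.  , -0.03, -0.01]))
```

View pics/w11.png

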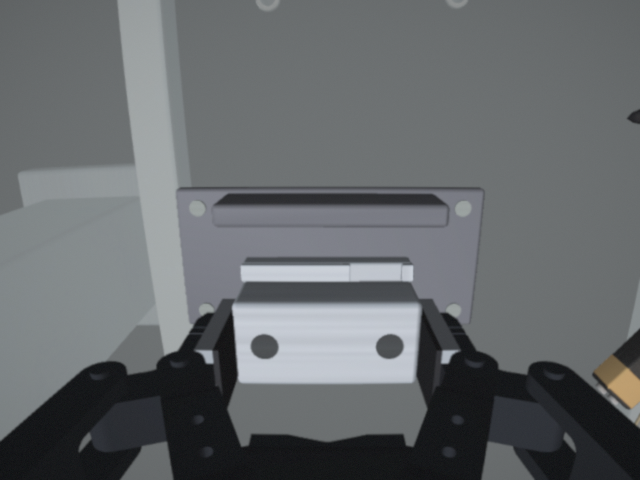

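View pics/d11.png

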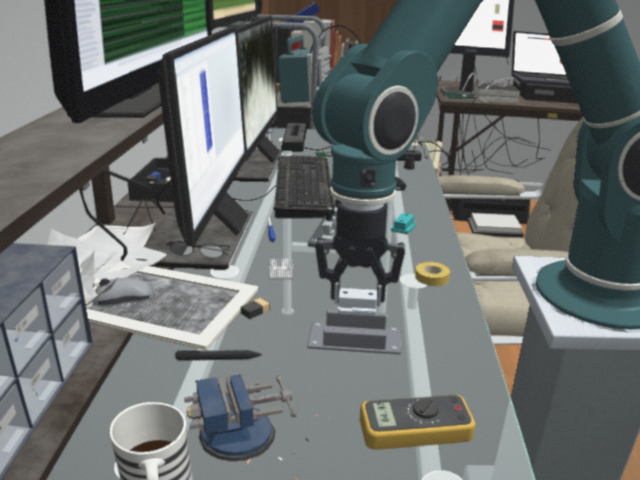

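```bash
python3 - <<'E'
from h import *
s=robot.read_state()
c=cam("wrist",s)
im=cv2.imread("pics/w11.png")
cv2.imwrite("pics/w11z.png",cv2.resize(im[175:395,165:495],(800,533),interpolation=cv2.INTER_CUBIC))
def pts(x,y,t,m): 
    Q=np.array([[np.cos(t),-np.sin(t),0],[np.sin(t),np.cos(t),0],[0,0,1]]);return np.array(m)/1000@Q.T+[x,y,0]
m=[(-50,24.5,34),(50,24.5,34),(-50,34.5,34),(50,34.5,34),(-75,36.5,6),(75,36.5,6),(75,-36.5,6)]
print(proj(pts(.4903,.197,-.0245,m),c).round(1))
print(proj(pts(.4903,.197,-.0245,m),c).round(1)*0+0 if 0 else "")
E
```

```text
[[210.  228.4]
 [445.8 228.1]
 [208.3 205.3]
 [447.6 205. ]
 [172.5 189.3]
 [483.  189. ]
 [468.7 325. ]]
```

View pics/w11z.png

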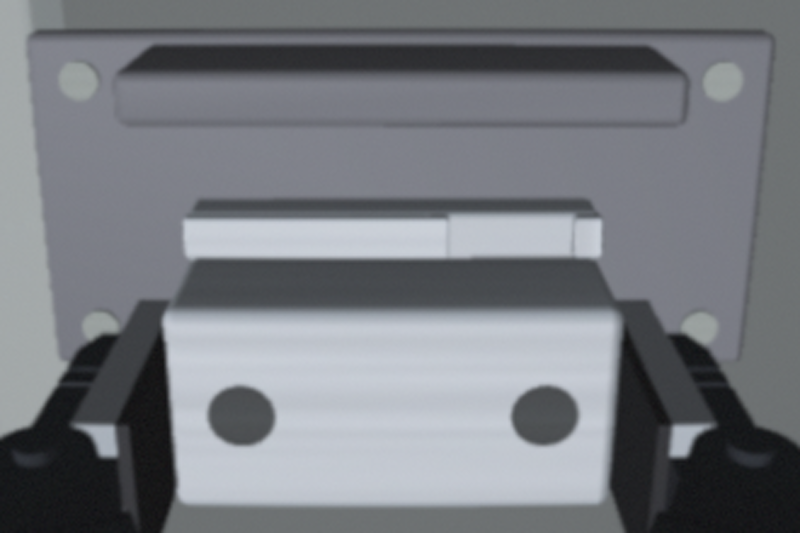

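```bash
python3 - <<'E'
from h import *
s=robot.read_state(); c=cam("wrist",s)
g=lambda p:np.array(p)/2.424+[165,175]-.3
Q=Rn.from_euler('z',.0245).as_matrix()
for p,z,off in [((118,124),.034,24.5),((685,124),.034,24.5),((118,72),.034,34.5),((685,74),.034,34.5),((28,33),.006,36.5),((772,35),.006,36.5),((740,358),.006,-36.5),((62,358),.006,-36.5)]:
    X=Q@(atz(g(p),c,z)-[.4903,.197,0]); print(p,(X*1000).round(1),"dy",round(X[1]*1000-off,1))
zt=s["ee_pos"][2]-.0306+.028
for p in((165,308),(620,308),(608,502),(178,502)):
    X=Q@(atz(g(p),c,zt)-[.4903,.197,0]); print("block",(X*1000).round(1))
for p in((184,256),(600,256),(184,217),(600,217)):
    X=Q@(atz(g(p),c,zt-.018)-[.4903,.197,0]); print("flange",(X*1000).round(1))
E
```

```text
(118, 124) [-48.5  25.6  34. ] dy 1.1
(685, 124) [50.6 25.5 34. ] dy 1.0
(118, 72) [-47.8  34.9  34. ] dy 0.4
(685, 74) [49.9 34.4 34. ] dy -0.1
(28, 33) [-73.1  37.    6. ] dy 0.5
(772, 35) [75.1 36.4  6. ] dy -0.1
(740, 358) [ 75.5 -34.9   6. ] dy 1.6
(62, 358) [-73.  -34.7   6. ] dy 1.8
block [-29.6  15.4  87.4]
block [28.5 15.4 87.4]
block [ 29.  -13.9  87.4]
block [-30.  -13.8  87.4]
flange [-30.6  15.3  69.4]
flange [29.4 15.2 69.4]
flange [-30.2  21.2  69.4]
flange [29.  21.2 69.4]
```

{"name": "move_arm", "arguments": {"rows": [{"dp":[0,1.5,0],"turn":[0,0,0],"hand":5.5},{"dp":[0,2.5,0],"turn":[0,0,0],"hand":5.5},{"dp":[0,3.5,0],"turn":[0,0,0],"hand":5.5},{"dp":[0,4.3,0],"turn":[0,0,0],"hand":5.5},{"dp":[0,4.8,0],"turn":[0,0,0],"hand":5.5},{"dp":[0,4.8,0],"turn":[0,0,0],"hand":5.5}]}}

```text
clock: 21.45
ee_pos: [0.4892, 0.1968, 0.0404]
tcp_rot: [-0.707, 0.707, -0.009, 0.008]
wrist_force: [0.6, 0.1, -2.6]
width: 0.0588
```

```bash
python3 st.py; python3 - <<'E'
from h import *
cv2.imwrite("pics/w12.png",robot.get_image("wrist")[:,:,::-1])
E
```

```text
21.45 [0.4892 0.1968 0.0404] [ 0.62  0.12 -2.59] [-0.048  0.025  0.022] 0.05881489088662391 yaw 88.61 [-0.08   0.604 -0.448  1.982  0.419  0.647 -0.822] tau7 -0.174
```

View pics/w12.png

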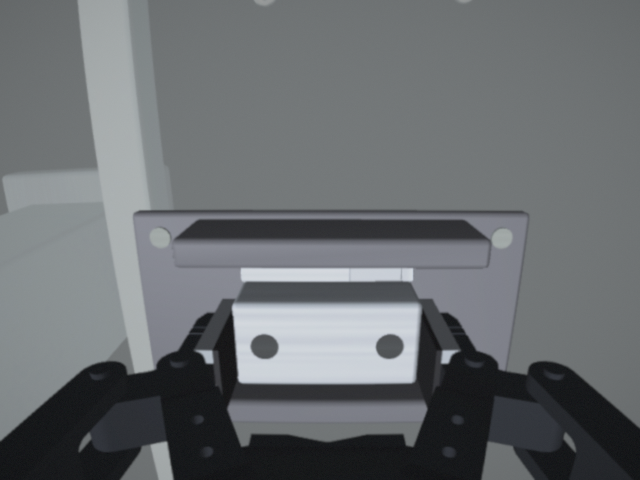

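```bash
python3 - <<'E'
from h import *
c=cam("wrist")
for n,r,z in (("far in",267,.034),("far out",240,.034),("near in",401,.034),("near out",420,.034),("body far",303,.0378),("body near",382,.0378)):
    print(n,[round(float(atz((u,r),c,z)[1])*1000,1) for u in (240,330,420)])
E
```

```text
far in [223.2, 222.5, 221.8]
far out [232.0, 231.3, 230.6]
near in [173.1, 172.6, 171.5]
near out [164.8, 164.4, 163.2]
body far [212.7, 212.1, 211.3]
body near [183.7, 183.2, 182.2]
```

{"name": "move_arm", "arguments": {"rows": [{"dp":[0,0.15,0],"turn":[0,0,0],"hand":5.5},{"dp":[0,0.25,0],"turn":[0,0,0],"hand":5.5},{"dp":[0,0.32,0],"turn":[0,0,0],"hand":5.5},{"dp":[0,0.36,0],"turn":[0,0,0],"hand":5.5}]}}

```text
clock: 21.9
ee_pos: [0.4896, 0.1968, 0.0376]
tcp_rot: [0.707, -0.707, 0.009, -0.009]
wrist_force: [0.1, 0.7, -3.4]
width: 0.0587
```

```bash
python3 st.py
```

```text
21.9 [0.4896 0.1968 0.0376] [ 0.07  0.73 -3.4 ] [-0.005  0.009 -0.048] 0.058650327367166334 yaw 88.59 [-0.082  0.608 -0.444  1.983  0.423  0.641 -0.826] tau7 0.003
```

{"name": "move_arm", "arguments": {"rows": [{"dp":[0,0.06,0],"turn":[0,0,0],"hand":5.5},{"dp":[0,0.1,0],"turn":[0,0,0],"hand":5.5},{"dp":[0,0.1,0],"turn":[0,0,0],"hand":5.5}]}}

```text
clock: 22.2
ee_pos: [0.4896, 0.1968, 0.0367]
tcp_rot: [-0.707, 0.707, -0.009, 0.009]
wrist_force: [-1.5, -0.3, 2.1]
width: 0.0588
```

```bash
python3 st.py
```

```text
22.2 [0.4896 0.1968 0.0367] [-1.52 -0.31  2.08] [-0.215  0.235 -0.005] 0.058775717636089325 yaw 88.6 [-0.083  0.61  -0.443  1.983  0.424  0.639 -0.827] tau7 0.006
```

Contact with the tray floor. Release and retreat.

{"name": "move_arm", "arguments": {"rows": [{"dp":[0,0.03,0],"turn":[0,0,0],"hand":6.5},{"dp":[0,0,0],"turn":[0,0,0],"hand":7.5},{"dp":[0,0,0],"turn":[0,0,0],"hand":8.3},{"dp":[0,0,0],"turn":[0,0,0],"hand":8.3},{"dp":[0,-4,0],"turn":[0,0,0],"hand":8.3},{"dp":[0,-9,0],"turn":[0,0,0],"hand":8.3},{"dp":[0,-13,-3],"turn":[0,0,0],"hand":8.3},{"dp":[0,-16,-5],"turn":[0,0,0],"hand":8.3}]}}

```text
clock: 23.0
ee_pos: [0.4885, 0.146, 0.1989]
tcp_rot: [0.707, -0.707, 0.008, -0.009]
wrist_force: [0.8, -0.2, -1.4]
width: 0.083
```

{"name": "move_arm", "arguments": {"rows": [{"dp":[0,-4,-1],"turn":[0,0,0],"hand":8.3},{"dp":[0,-4,-1],"turn":[0,0,0],"hand":8.3},{"dp":[0,-4,-1],"turn":[0,0,0],"hand":8.3}]}}

```text
clock: 23.3
ee_pos: [0.4884, 0.1366, 0.2372]
tcp_rot: [-0.707, 0.707, -0.008, 0.01]
wrist_force: [-0.7, 0.8, -1.0]
width: 0.083
```

```bash
python3 st.py; python3 - <<'E'
from h import *
s=robot.read_state()
for n in("wrist","side","scene"): 
    im=robot.get_image(n);cv2.imwrite(f"pics/{n}13.png",im[:,:,::-1])
c=cam("wrist",s)
for n,z in (("block_center",.02),("tray_floor",.006)):
  for r in robot.mark_of(n,"wrist"): print(n,r, atz(r["pixel"],c,z))
for n in ("heat_sink","battery"): print(n,[(r["pixel"],round(r["score"],2)) for r in robot.mark_of(n,"side")])
E
```

```text
23.3 [0.4884 0.1366 0.2372] [-0.66  0.76 -1.  ] [0.021 0.014 0.058] 0.08297125431406191 yaw 88.55 [ 0.169  0.274 -0.584  1.909  0.178  1.009 -0.519] tau7 0.246
block_center {'pixel': [328.0, 126.0], 'score': 0.64} [0.491052   0.19841948 0.02      ]
heat_sink []
battery [([255.9, 312.0], 0.96)]
```

View pics/wrist13.png

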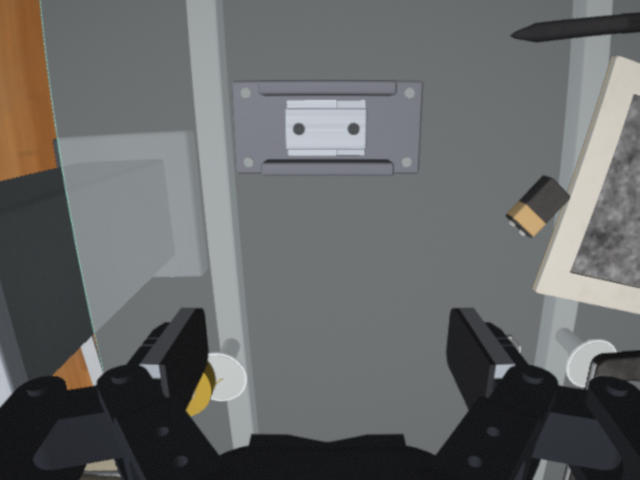

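View pics/side13.png

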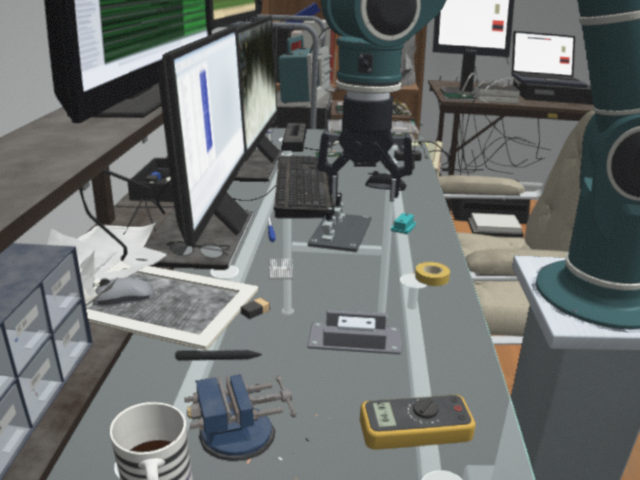

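View pics/scene13.png

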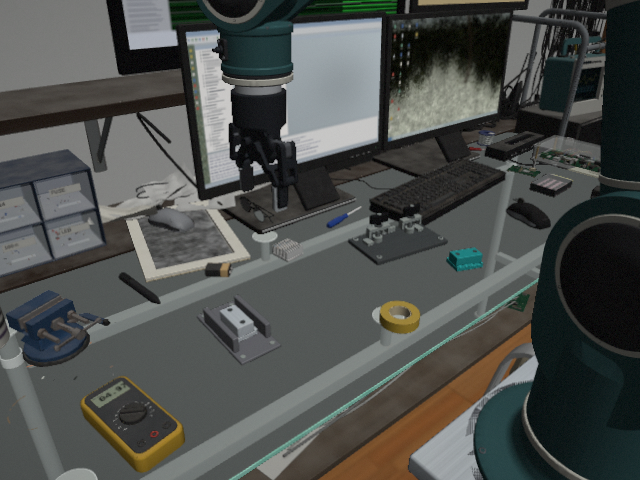

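```bash
python3 -c "
from workcell import robot
print(robot.read_state()['joint_velocities'].round(3)); print(robot.job_done())"
```

```text
[ 0.003 -0.004 -0.002 -0.003 -0.002  0.     0.002]
the job is handed in; nothing more can be done
None
```

The block is in its tray, both clamps are open, and the job is handed in at about 24 s of the allowed 72 s. The hand-in gave no verdict.

- **Clamps:** The left clamp (+y side of the fixture) met the rigid stop when turned clockwise. It gave counter-clockwise at about 0.12 N m, and I opened it about 86°. The right clamp gave clockwise, and I opened it about 86° too.
- **Block to desk:** I drew the block out forward, laid it on the bare desk and let go of it. The highest vertical wrist-force reading I took was about 33 N, as the block touched the desk while held in the jaws.
- **Block to tray:** I picked it up again by its two ends, set it down between the rails until it touched the floor, and released it.

**Last checks:** The final pictures show the block flat between the rails and in line with them. Just before release, the middle of the block and the middle of the rails agreed within about 1 mm. The clamps still look open, and the gripper is clear of everything.

The battery was re-detected where it started. The heat sink, screwdriver and turquoise block look unmoved by eye. The network did not report the heat sink in the last side picture, though it shows there plainly in its place.

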